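# Clamp a specimen carrier in the bench screw press to its set force

## Task

Lift the paddle-shaped specimen carrier out of its rest by its pad, set it down flat on the bench and let go, then take it again by its handle and lay its pad on the anvil of the screw press, centred under the round foot with the handle straight out of the throat. Then turn the bar handle on top of the press clockwise, taking it afresh as often as needed, until the sprung tab pops out of the front of the ram, and stop there without overtightening. Leave the press and the carrier clamped like that, and leave the other things where they are.

Things in the scene. Friction and masses are not known exactly. Their poses are not given: they have to be found in the camera images.
- carrier_pad (a point): Centre (half-way up) of the pad of the loose specimen carrier, a bare-aluminium paddle, 0.14 to 0.22 kg. The pad is a block 60 (x) x 52 (y) x 24 mm high. x points from handle to pad, z up. It starts in the rest, pad underside 12 mm above the bench; there walls leave no room for fingers beside the handle, while the pad is free on both y sides. Centre of mass: 17 mm from here towards the handle.
- carrier_handle (a point): Grip point on the carrier's handle, 115 mm from the pad's centre along the carrier's -x and 14 mm above the pad's underside; same axes as the pad. The handle is a straight bar 26 mm wide (y) and 18 mm high that ends 140 mm from the pad's centre; its underside is 5 mm above the pad's underside. The bench between rest and press is free: with its pad at x 0.525, y -0.10, x axis at 0.15 rad, the carrier lies clear.
- rest: Grey plastic rest fixed to the bench; origin on the bench, below the centre of the stored carrier's pad. A channel 33 mm wide, open at the top, holds the handle: it runs along the rest's -x from 38 to 155 mm from the origin, 55 mm wide outside, walls 38 mm high, closed at the far end. Under the pad is only a ledge 34 mm wide, 12 mm high. The carrier lifts straight up out of it.
- press: Grey C-frame screw press fixed to the bench; origin at bench level on the vertical screw axis, throat open to its -x. Base plate 14 mm high, 112 mm wide, to 54 mm in front of the axis. Arm overhead 44 mm wide, 94 to 120 mm above the bench, to 24 mm in front of the axis; column 54 mm behind it. The round foot, 40 mm across, starts 5 to 8 mm over the top of a pad lying on the anvil.
- press_anvil (a point): Middle of the flat top of the press's steel anvil, on the screw axis, 20 mm above the bench; axes as the press, z up. The anvil is 80 mm (x) x 70 mm (y). A back stop stands across it 33 mm behind the axis, 13 mm high: a pad pushed against it lies 3 mm behind centre. The carrier goes in with its x along this x, so that its handle sticks out of the throat along -x.
- press_bar (a point): Middle of the bar handle on top of the press, on the vertical screw axis, 151 mm above the bench. The bar is 84 mm long along this point's x, 16 mm thick (y), 22 mm high (140 to 162 mm above the bench) and turns with the screw at constant height. Free space all round it above 128 mm. Turning takes up to about 0.25 N m.
- press_screw (a joint): Angle of the bar handle, rad, growing as it is turned clockwise seen from above (tightening); 0.1 to 0.5 at the start, end stop at 3.7. Ram and foot go down 4 mm per rad. With the carrier in place the foot touches it at about 2.0 rad and the tab pops at about 2.75 rad, so one grasp is not enough. It stays where it is left.
- press_foot (a joint): How far the sprung foot is pushed up into the ram, m: 0 when it hangs free; 6 N preload and 3 N more per mm. The tab is released at about 0.003 (15 N); over 0.006 (0.75 rad of handle past the pop) is overtightened.
- press_tab (a joint): White plastic load tab, 20 mm wide, 6 mm thick, in the front (-x) face of the dark ram block below the arm, about 78 mm above the bench at first, 11 mm lower when clamped. 0 when in (flush), 0.016 m when popped out. A spring drives it out by itself once the set force is reached; it then stays out.
- lab_timer: Bystander: flat countdown timer, 87 x 86 x 19 mm, loose on the bench; origin under its centre. Leave it.
- petri_dish: Bystander: covered petri dish, 62 mm across, 15 mm high, loose on the bench; origin under its centre. Leave it.

How it is judged:
By the outcome, as a careful person would: the job done as asked, in the order asked, and still so for the second after the job is handed in, with the robot touching nothing.
It also fails if it takes over 64 s, if anything falls off the work surface, if the arm or the gripper's body presses on something with over 40 N, if the wrist force passes 120 N, or if a joint passes its speed limit or range.

## Robot

A 6-joint arm with a two-finger parallel gripper is mounted at the origin on the work surface; the furniture and walls round the work are solid. World frame = base frame: x ahead of the robot, y to its left, z up, the work surface at z = 0. Lengths are in mm, angles in rad, forces in N, time in s.
With the tool pointing down it reaches from about 350 to 775 mm from the base axis. Payload 7.3 kg.
Tool frame: the origin (TCP) lies at the very end of the fingers, on their centre line; the grasp point (between the pads) lies 19 mm behind it; x points along the fingers, y is the direction in which the jaws open and shut, and the axes are right-handed (so a half turn about x gives the same grasp; the last joint's range is limited). The gripper opens to 92 mm and grips with 3 to 60 N. Pads are 19 mm wide; open, the fingers measure 130 mm over their backs; the gripper's body (75 mm by 190 mm) begins 47 mm behind the grasp point.
Start: joints at [-0.146, 0.342, 1.524, -0, 1.275, -0.146], TCP at [525.019, 0.019, 226.741] pointing down, gripper open.
Joint ranges: [-2.53, 2.53], [-0.77, 2.02], [0.04, 2.7], [-1, 4.14], [0.28, 2.66], [-3.11, 3.11]. Speed limits (rad/s): [2.57, 2.57, 3.14, 3.14, 3.14, 3.14].

## Interface

Orientations are given as [roll, pitch, yaw] about the fixed x, y, z axes, in that order (R = Rz(yaw) Ry(pitch) Rx(roll)).
In Python, from plant import sensors, capture, bot gives the robot as it stands.
- The arm moves only by the shell command python3 -m crank 'ROWS' [OPENING]. ROWS is JSON, a list of rows, each an object of numbers: "dx", "dy", "dz": the shift along the tool's x, y, z in cm; "spin": the turn about the tool's x in rad. A call has 1 to 20 rows; each row is the pose to reach, as a shift and turn from the pose commanded when the call began, along the tool's axes at that moment; what a row does not reach only later rows make up. A row lasts 1/12 s, in which the tool goes at most 41.7 mm and 7.16 degrees, less where a joint would pass 70% of its speed; a pose out of reach is approached as far as the arm can. A call with a gripper value outside its range is refused whole. OPENING is the opening in per cent of the stroke, from 0 (shut) to 100 (fully open), set as the call begins (- or left out, the last holds). The fingers move at their own pace and stop on an object; the grip force is fixed at half the most. Time passes only in rows, so rows that repeat a pose let the fingers close. It gives the time, the measured TCP pose, the force and the opening at its end, in the units of the state.
- sensors.get_obs(): the state, without advancing time (a new reading comes with each control period).
- capture(name): name is "scene" or "side" or "wrist"; returns a dict with "frame" (400x640x3 uint8, blue, green, red), "vfov" (degrees; the focal length in pixels is half the picture's height over the tangent of half this angle, whatever the lens; pixels are square), "cx", "cy" (the principal point, pixels), "view" (4x4, takes a point from world to camera coordinates); the wrist camera has in their place "mount" (4x4, takes a point from camera to tool coordinates, whose origin is the TCP and whose axes are the tool frame's). Camera axes: x right, y down, z forward; pixel columns grow to the right and rows downward; lengths in mm; the calibration is good to about 2 mm. The wrist camera is an equidistant fisheye: a pixel r from the principal point sees the ray r / f radians off the axis. A picture is of the moment at which its call begins: read the wrist's pose just before it. There is no depth.
- bot.close_job(): hands the job in, once; it reports no verdict.
The state is a dict: "time": time; "joint_positions": joint angles; "dq": joint speeds; "tau": joint torques, N m; "tool_pos": TCP position; "tcp_rot": TCP orientation; "contact_force": force on the tool from outside, world axes, zero at the start; "moment": the same for the moment, N m; "grip_width": finger opening in mm.
Only numpy, scipy, OpenCV 4.12 (cv2) and the standard library are available. Lean on these libraries where they do the work, as an engineer would, in place of code of your own. Each camera call takes 0.05 s, during which the arm holds its last target.

## Working session

There is one attempt and no reset: what is moved stays moved. The work goes in short steps, Python scripts to look and compute and a shell command to move; the robot and the scene stay as the last step left them, time stands still between calls to the robot, and variables do not carry over. Pictures are saved under pics/ and viewed, and the job is handed in when it is done.

```bash
ls; mkdir -p pics
python3 - <<'E'
from plant import sensors, capture, bot
import cv2,numpy as np
o=sensors.get_obs();print(o)
for n in("scene","side","wrist"):
    c=capture(n);cv2.imwrite(f"pics/{n}0.png",c["frame"]);print(n,{k:(np.round(v,4).tolist() if k!="frame" else 0) for k,v in c.items()})
E
```

```text
pics
{'time': 0.0, 'joint_positions': array([-1.45978275e-01,  3.42689733e-01,  1.52501649e+00, -4.71570220e-06,
        1.27540692e+00, -1.45977876e-01]), 'dq': array([-9.89752376e-04,  4.72013008e-04, -2.68015338e-04, -3.87228119e-05,
        3.43043071e-04, -5.60628574e-05]), 'tau': array([ 7.61924657e-04, -4.31245601e+01, -2.44219762e+01,  7.17750052e-02,
        5.59406646e-02, -1.04314388e-04]), 'tool_pos': array([5.24589765e+02, 9.25281859e-02, 2.26062276e+02]), 'tcp_rot': array([-1.71380847,  1.56927584,  2.99858149]), 'contact_force': array([ 0.36040213, -0.45470669, -0.46691023]), 'moment': array([-0.02954599,  0.005513  ,  0.00530623]), 'grip_width': 92.09592504961635}
scene {'frame': 0, 'vfov': 52.667, 'cx': 316.9672, 'cy': 187.4546, 'view': [[0.6319, -0.7751, -0.005, -373.7992], [-0.569, -0.4595, -0.6819, 326.6266], [0.5262, 0.4337, -0.7314, 751.524], [0.0, 0.0, 0.0, 1.0]]}
side {'frame': 0, 'vfov': 50.0662, 'cx': 321.4276, 'cy': 188.6853, 'view': [[0.9988, 0.0494, -0.0052, -480.0654], [0.0206, -0.5082, -0.861, 20.6719], [-0.0452, 0.8598, -0.5086, 1016.54], [0.0, 0.0, 0.0, 1.0]]}
wrist {'frame': 0, 'vfov': 65.7065, 'cx': 314.3131, 'cy': 197.4799, 'mount': [[-0.0008, -0.2995, 0.9541, -158.8209], [1.0, -0.0004, 0.0008, 0.3328], [0.0001, 0.9541, 0.2995, -81.8373], [0.0, 0.0, 0.0, 1.0]]}
```

View pics/scene0.png

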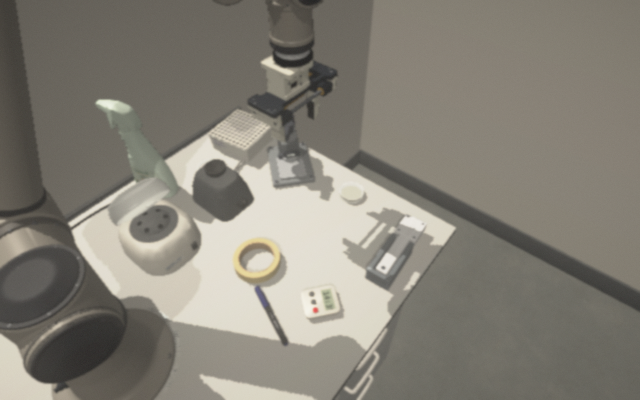

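View pics/side0.png

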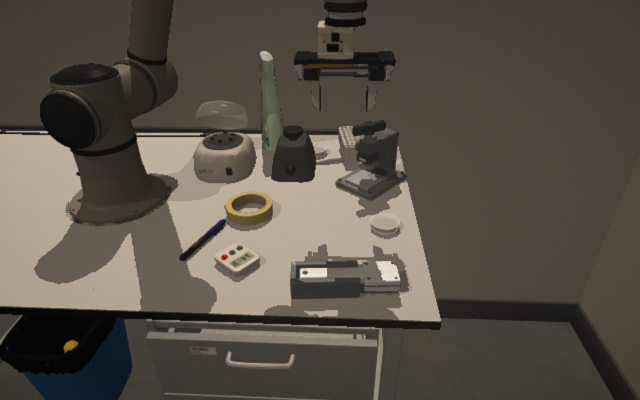

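View pics/wrist0.png

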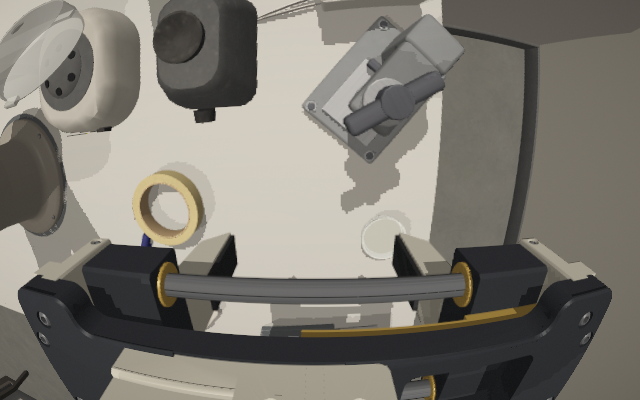

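```bash
cat > h.py <<'E'
from plant import sensors, capture, bot
import cv2,numpy as np
from scipy.spatial.transform import Rotation as Ro
def T():
    o=sensors.get_obs();M=np.eye(4);M[:3,:3]=Ro.from_euler('xyz',o['tcp_rot']).as_matrix();M[:3,3]=o['tool_pos'];return M
def cam(n):
    M=T();c=capture(n);c['n']=n
    c['c2w']=M@c['mount'] if n=='wrist' else np.linalg.inv(c['view'])
    c['f']=200/np.tan(np.radians(c['vfov']/2));return c
def ray(c,p):
    d=(np.array(p,float)-[c['cx'],c['cy']]);r=np.hypot(*d)
    if c['n']=='wrist':
        t=r/c['f'];v=np.array([*(d/max(r,1e-9)*np.sin(t)),np.cos(t)])
    else: v=np.array([*(d/c['f']),1])
    return c['c2w'][:3,3],c['c2w'][:3,:3]@v
def at(c,p,z):
    o,v=ray(c,p);return o+v*(z-o[2])/v[2]
def proj(c,P):
    q=np.linalg.inv(c['c2w'])@np.append(P,1);q=q[:3]
    if c['n']=='wrist':
        r=np.hypot(q[0],q[1]);t=np.arctan2(r,q[2]);return q[:2]/max(r,1e-9)*t*c['f']+[c['cx'],c['cy']]
    return q[:2]/q[2]*c['f']+[c['cx'],c['cy']]
def crop(c,name,x,y,w,h,s):
    cv2.imwrite('pics/'+name,cv2.resize(c['frame'][y:y+h,x:x+w],None,fx=s,fy=s,interpolation=cv2.INTER_CUBIC))
E
python3 - <<'E'
from h import *
print(np.round(T(),3))
c=cam('scene');crop(c,'a1.png',340,200,100,100,6)
c=cam('side');crop(c,'a2.png',280,245,140,60,5)
c=cam('wrist');crop(c,'a3.png',290,0,190,175,4)
c=cam('side');crop(c,'a4.png',325,110,100,90,6)
E
```

```text
[[-1.00000e-03  1.00000e+00  0.00000e+00  5.24692e+02]
 [ 0.00000e+00  0.00000e+00 -1.00000e+00  8.20000e-02]
 [-1.00000e+00 -1.00000e-03 -0.00000e+00  2.26219e+02]
 [ 0.00000e+00  0.00000e+00  0.00000e+00  1.00000e+00]]
```

View pics/a1.png

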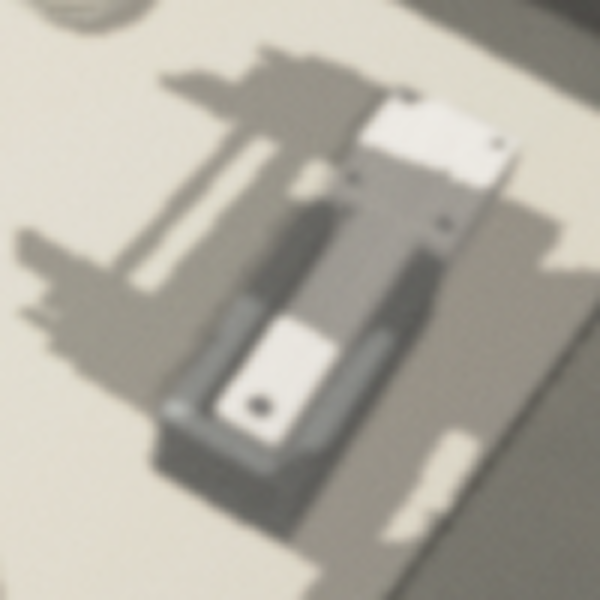

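View pics/a2.png

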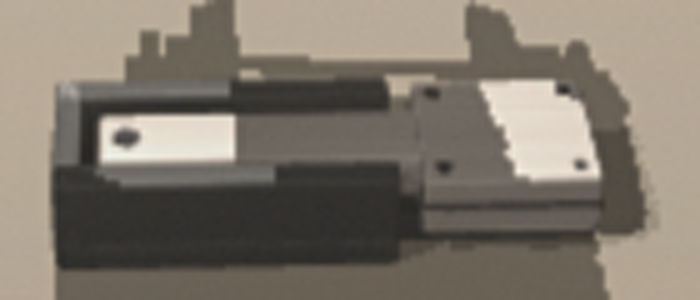

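View pics/a3.png

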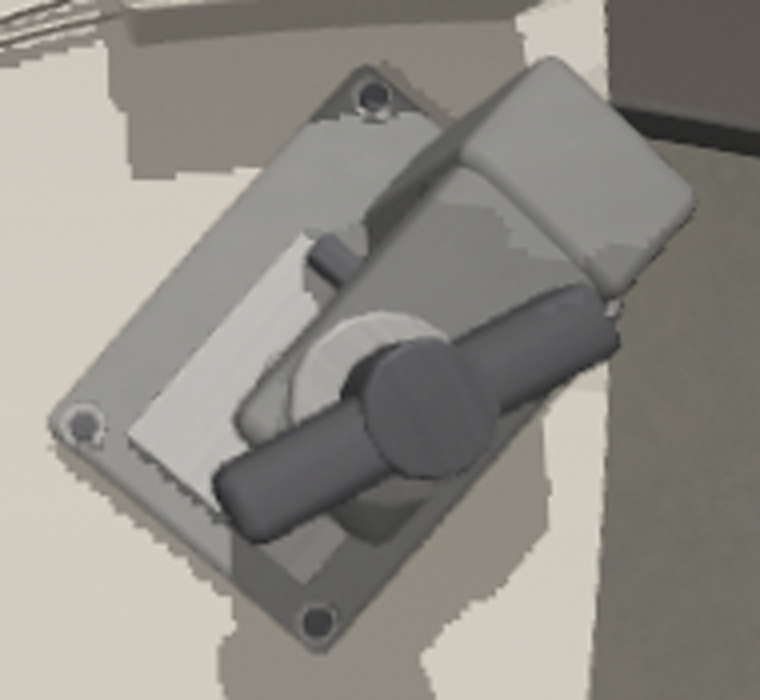

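View pics/a4.png

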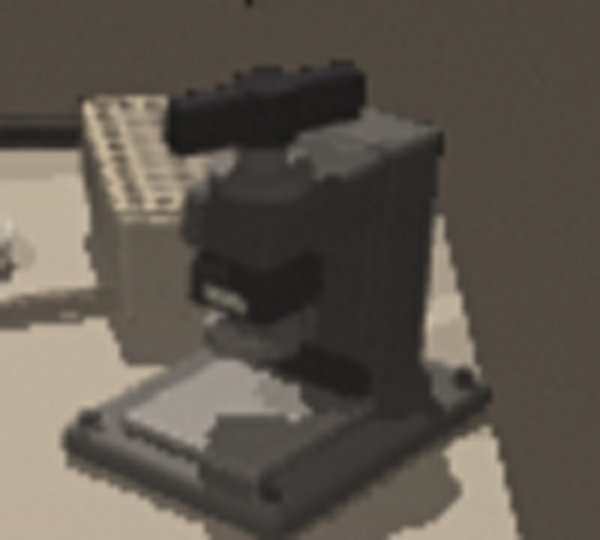

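Run:
```python
from h import *
w=cam('wrist');s=cam('scene');d=cam('side')
W=lambda x,y,z:np.round(at(w,(290+x/4,y/4),z)[:2],1)
S=lambda x,y,z:np.round(at(s,(340+x/6,200+y/6),z)[:2],1)
D=lambda x,y,z:np.round(at(d,(280+x/5,245+y/5),z)[:2],1)
print('base FL,FR,BL',W(50,422,14),W(318,650,14),W(365,66,14))
print('anvil FL,FR,',W(128,435,20),W(305,583,20),W(305,235,20))
print('bar ends mid',W(240,508,162),W(600,315,162),'hub',W(430,408,162))
print('bolts',W(83,424,14),W(318,622,14),W(374,97,14))
print('pad scene',S(385,92,36),S(520,148,36),S(335,190,36),S(450,268,36))
print('hole handle scene',S(260,404,12+23))
print('pad side',D(413,85,36),D(575,80,36),D(600,178,36),D(425,172,36))
print('hole handle side',D(125,137,35))
print('rest near side', D(55,168,38),D(400,163,38),D(58,85,38),D(388,82,38))
```

```text
base FL,FR,BL [511.5  79.3] [593.5  10.4] [605.6 192.2]
anvil FL,FR, [534.4  75.4] [587.6  32. ] [585.9 136.3]
bar ends mid [551.1  65. ] [619.1 104.5] hub [585.9  84.5]
bolts [521.3  78.6] [593.1  19.2] [608.2 182.3]
pad scene [ 613.9 -244.4] [ 622.5 -298.5] [ 561.2 -254.2] [ 557.2 -305.6]
hole handle scene [ 465.6 -282.7]
pad side [ 566.1 -252. ] [ 623.4 -246.8] [ 626.8 -296.7] [ 568.6 -296.4]
hole handle side [ 466.6 -282.3]
rest near side [ 444.8 -302. ] [ 560.2 -294.5] [ 441.1 -259.8] [ 557.2 -253.1]
```

```bash
python3 -m crank '[{"dz":3,"spin":-0.1},{"dz":6,"dy":1,"spin":-0.22},{"dz":9,"dy":2,"spin":-0.34},{"dz":12,"dy":3,"spin":-0.46},{"dz":15,"dy":4,"dx":1,"spin":-0.58},{"dz":18,"dy":5,"dx":2,"spin":-0.70},{"dz":21,"dy":6,"dx":3,"spin":-0.82},{"dz":24,"dy":7,"dx":4,"spin":-0.94},{"dz":26,"dy":7.1,"dx":5,"spin":-1.06},{"dz":27.2,"dy":7.1,"dx":6,"spin":-1.18},{"dz":27.2,"dy":7.1,"dx":7,"spin":-1.3},{"dz":27.2,"dy":7.1,"dx":7,"spin":-1.42},{"dz":27.2,"dy":7.1,"dx":7,"spin":-1.54},{"dz":27.2,"dy":7.1,"dx":7,"spin":-1.63},{"dz":27.2,"dy":7.1,"dx":7,"spin":-1.63},{"dz":27.2,"dy":7.1,"dx":7,"spin":-1.63}]'
python3 - <<'E'
from h import *
c=cam('wrist');cv2.imwrite('pics/b1.png',c['frame']);c=cam('side');cv2.imwrite('pics/b2.png',c['frame']);print(sensors.get_obs()['joint_positions'].round(3),T().round(3))
E
```

```text
[-0.146  0.342  1.524 -0.     1.275 -0.146] [[ 0.00000e+00  1.00000e+00  0.00000e+00  5.25009e+02]
 [-0.00000e+00  0.00000e+00 -1.00000e+00  2.00000e-03]
 [-1.00000e+00  0.00000e+00  0.00000e+00  2.26742e+02]
 [ 0.00000e+00  0.00000e+00  0.00000e+00  1.00000e+00]]invalid input at $[0]: expected keys dx, dy, dz, spin
```

View pics/b1.png

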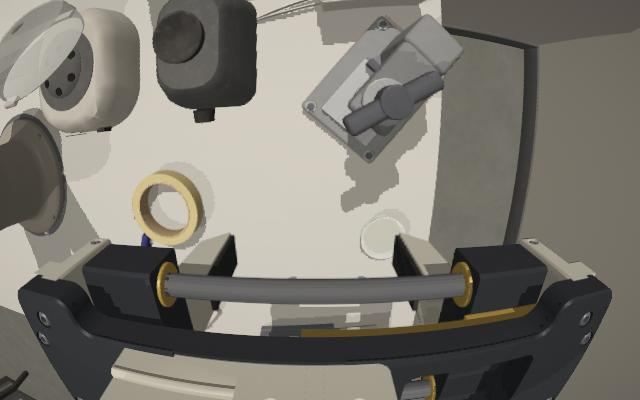

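View pics/b2.png

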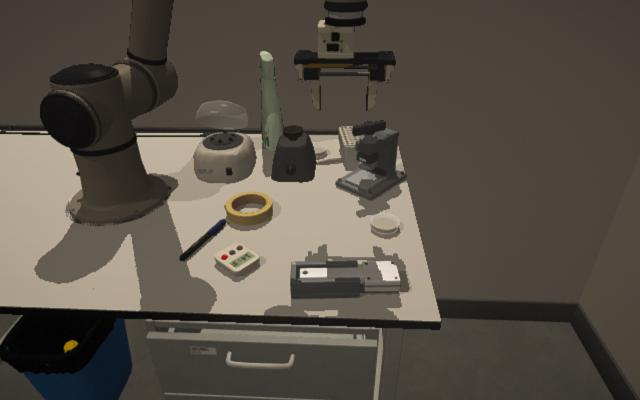

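The call was refused because every row needs all four keys, so nothing has moved. I'll retype it with all four.

```bash
python3 -m crank '[{"dx":0,"dy":0,"dz":3,"spin":-0.1},{"dx":0,"dy":1,"dz":6,"spin":-0.22},{"dx":0,"dy":2,"dz":9,"spin":-0.34},{"dx":0,"dy":3,"dz":12,"spin":-0.46},{"dx":1,"dy":4,"dz":15,"spin":-0.58},{"dx":2,"dy":5,"dz":18,"spin":-0.70},{"dx":3,"dy":6,"dz":21,"spin":-0.82},{"dx":4,"dy":7,"dz":24,"spin":-0.94},{"dx":5,"dy":7.1,"dz":26,"spin":-1.06},{"dx":6,"dy":7.1,"dz":27.2,"spin":-1.18},{"dx":7,"dy":7.1,"dz":27.2,"spin":-1.3},{"dx":7,"dy":7.1,"dz":27.2,"spin":-1.42},{"dx":7,"dy":7.1,"dz":27.2,"spin":-1.54},{"dx":7,"dy":7.1,"dz":27.2,"spin":-1.63},{"dx":7,"dy":7.1,"dz":27.2,"spin":-1.63},{"dx":7,"dy":7.1,"dz":27.2,"spin":-1.63}]'
python3 - <<'E'
from h import *
c=cam('wrist');cv2.imwrite('pics/b1.png',c['frame']);c=cam('side');cv2.imwrite('pics/b2.png',c['frame']);print(sensors.get_obs()['joint_positions'].round(3),T().round(3))
E
```

```text
time: 1.93
tool_pos: [596.0, -272.0, 156.7]
tcp_rot: [1.825, 1.571, 1.882]
contact_force: [0.9, 0.7, -0.3]
grip_width: 91.9
[-0.545  0.637  1.229  0.     1.275 -2.172] [[ 0.00000e+00 -5.70000e-02  9.98000e-01  5.96050e+02]
 [-0.00000e+00  9.98000e-01  5.70000e-02 -2.71946e+02]
 [-1.00000e+00 -0.00000e+00  0.00000e+00  1.56765e+02]
 [ 0.00000e+00  0.00000e+00  0.00000e+00  1.00000e+00]]
```

View pics/b1.png

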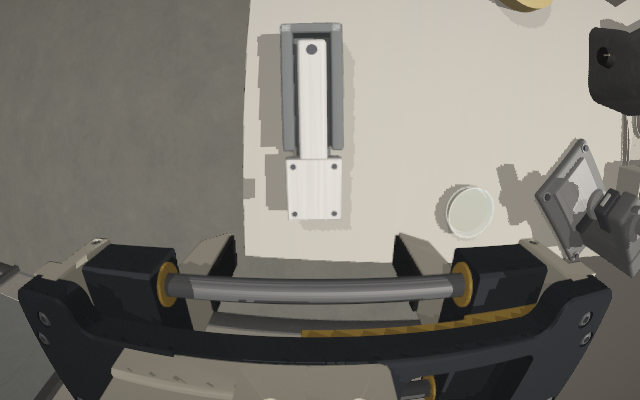

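View pics/b2.png

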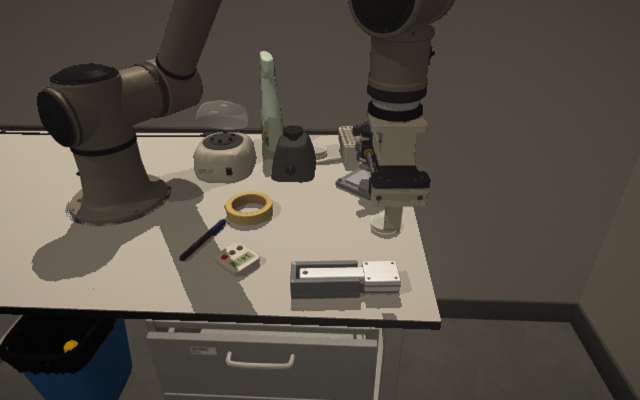

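```bash
python3 - <<'E'
from h import *
c=cam('wrist');crop(c,'c1.png',270,10,90,220,3)
E
python3 -c "
import cv2;a=cv2.imread('pics/b1.png')[140:230,270:360];cv2.imwrite('pics/c2.png',cv2.resize(a,None,fx=6,fy=6,interpolation=2))"
```

```text
(no output)
```

View pics/c1.png

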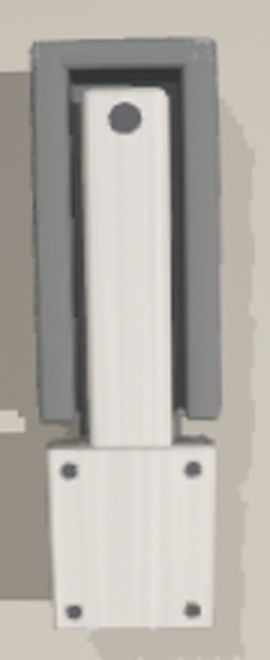

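View pics/c2.png

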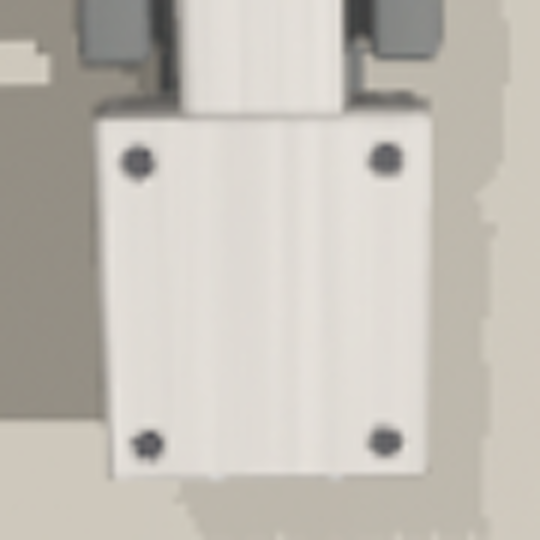

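Run:
```python
from h import *
c=cam('wrist')
A=lambda x,y,z:at(c,(270+x/6,140+y/6),z)[:2]
P=[A(*p,36) for p in((98,118),(430,116),(424,472),(114,478))];print(np.round(P,1),np.mean(P,0).round(1))
Q=[A(*p,36) for p in((138,162),(386,158),(386,441),(148,444))];print(np.round(Q,1),np.mean(Q,0).round(1))
v=(Q[2]+Q[3]-Q[0]-Q[1]);print(np.arctan2(v[1],v[0]))
H=at(c,(270+125/3,10+117/3),35)[:2];print(H);m=np.mean(P,0)-H;print(np.arctan2(m[1],m[0]),np.hypot(*m))
R=[at(c,(270+x/3,10+y/3),38)[:2] for x,y in((32,42),(215,40),(220,417),(40,420))];print(np.round(R,1))
```

```text
[[ 568.2 -298.8]
 [ 565.  -248.1]
 [ 623.2 -244.3]
 [ 627.1 -294.4]] [ 595.8 -271.4]
[[ 574.8 -292.4]
 [ 572.  -254.4]
 [ 618.1 -250.9]
 [ 620.8 -289.1]] [ 596.4 -271.7]
0.07394015814694617
[ 465.94595318 -281.29930147]
0.07587359048741477 130.2734209126444
[[ 444.  -309.9]
 [ 440.5 -256.3]
 [ 555.  -247.5]
 [ 559.  -301.8]]
```

```bash
python3 -m crank '[{"dx":2,"dy":0,"dz":-0.8,"spin":-0.018},{"dx":5,"dy":0.02,"dz":-0.8,"spin":-0.018},{"dx":8,"dy":0.02,"dz":-0.8,"spin":-0.018},{"dx":11,"dy":0.02,"dz":-0.8,"spin":-0.018},{"dx":13,"dy":0.02,"dz":-0.8,"spin":-0.018},{"dx":14.07,"dy":0.02,"dz":-0.8,"spin":-0.018},{"dx":14.07,"dy":0.02,"dz":-0.8,"spin":-0.018},{"dx":14.07,"dy":0.02,"dz":-0.8,"spin":-0.018}]' && python3 -m crank '[{"dx":0,"dy":0,"dz":0,"spin":0},{"dx":0,"dy":0,"dz":0,"spin":0},{"dx":0,"dy":0,"dz":0,"spin":0},{"dx":0,"dy":0,"dz":0,"spin":0},{"dx":0,"dy":0,"dz":0,"spin":0},{"dx":0,"dy":0,"dz":0,"spin":0},{"dx":0,"dy":0,"dz":0,"spin":0},{"dx":0,"dy":0,"dz":0,"spin":0}]' 0
```

```text
time: 2.8
tool_pos: [588.4, -272.4, 16.5]
tcp_rot: [-0.632, 1.57, -0.555]
contact_force: [-0.4, 0.5, 0.7]
grip_width: 91.8
time: 3.47
tool_pos: [588.2, -272.4, 16.3]
tcp_rot: [-0.687, 1.57, -0.61]
contact_force: [-0.3, 0.3, 1.4]
grip_width: 51.6
```

```bash
python3 -m crank '[{"dx":-0.7,"dy":0,"dz":0,"spin":0},{"dx":-2,"dy":0,"dz":0,"spin":0},{"dx":-4,"dy":0,"dz":0,"spin":0},{"dx":-5.5,"dy":0,"dz":0,"spin":0},{"dx":-6,"dy":1,"dz":-0.3,"spin":0},{"dx":-6,"dy":3,"dz":-1,"spin":-0.01},{"dx":-6,"dy":6,"dz":-2,"spin":-0.03},{"dx":-6,"dy":9,"dz":-3,"spin":-0.045},{"dx":-6,"dy":12,"dz":-4,"spin":-0.06},{"dx":-6,"dy":15,"dz":-5,"spin":-0.075},{"dx":-6,"dy":17,"dz":-5.6,"spin":-0.075},{"dx":-6,"dy":17.6,"dz":-5.81,"spin":-0.075},{"dx":-6,"dy":17.6,"dz":-5.81,"spin":-0.075},{"dx":-6,"dy":17.6,"dz":-5.81,"spin":-0.075}]'
python3 - <<'E'
from h import *
c=cam('side');cv2.imwrite('pics/d1.png',c['frame'])
E
```

```text
time: 4.63
tool_pos: [517.0, -101.5, 76.4]
tcp_rot: [-0.685, 1.569, -0.532]
contact_force: [0.7, -0.0, -1.0]
grip_width: 52.0
```

View pics/d1.png

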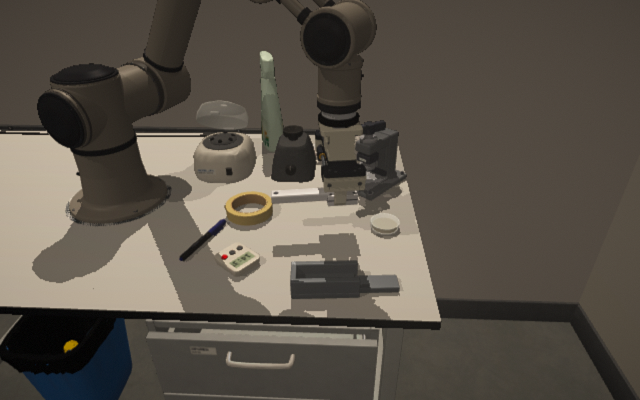

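```bash
python3 -m crank '[{"dx":2,"dy":0,"dz":0,"spin":0},{"dx":4,"dy":0,"dz":0,"spin":0},{"dx":5.5,"dy":0,"dz":0,"spin":0},{"dx":6.5,"dy":0,"dz":0,"spin":0},{"dx":7,"dy":0,"dz":0,"spin":0},{"dx":7.15,"dy":0,"dz":0,"spin":0},{"dx":7.2,"dy":0,"dz":0,"spin":0},{"dx":7.2,"dy":0,"dz":0,"spin":0}]'
```

```text
time: 5.35
tool_pos: [517.2, -101.8, 4.5]
tcp_rot: [-0.459, 1.569, -0.307]
contact_force: [0.7, -0.2, -2.0]
grip_width: 51.9
```

```bash
python3 -m crank '[{"dx":0.05,"dy":0,"dz":0,"spin":0},{"dx":0.05,"dy":0,"dz":0,"spin":0},{"dx":0.05,"dy":0,"dz":0,"spin":0}]';python3 -m crank '[{"dx":0.05,"dy":0,"dz":0,"spin":0},{"dx":0.05,"dy":0,"dz":0,"spin":0},{"dx":0.05,"dy":0,"dz":0,"spin":0}]'
```

```text
time: 5.6
tool_pos: [517.2, -101.6, 4.3]
tcp_rot: [-0.571, 1.569, -0.419]
contact_force: [0.4, -1.8, 3.4]
grip_width: 52.0
time: 5.85
tool_pos: [517.2, -101.6, 4.2]
tcp_rot: [-0.556, 1.569, -0.404]
contact_force: [-1.6, -1.6, 8.3]
grip_width: 51.8
```

```bash
python3 -m crank '[{"dx":0,"dy":0,"dz":0,"spin":0},{"dx":0,"dy":0,"dz":0,"spin":0},{"dx":0,"dy":0,"dz":0,"spin":0},{"dx":0,"dy":0,"dz":0,"spin":0},{"dx":0,"dy":0,"dz":0,"spin":0},{"dx":-2,"dy":0,"dz":0,"spin":0},{"dx":-4,"dy":0,"dz":0,"spin":0},{"dx":-7,"dy":0,"dz":-1,"spin":0},{"dx":-8,"dy":0,"dz":-3,"spin":0},{"dx":-8,"dy":0,"dz":-6,"spin":0},{"dx":-8,"dy":0,"dz":-9,"spin":0},{"dx":-8,"dy":0,"dz":-10.7,"spin":0},{"dx":-8,"dy":0,"dz":-10.7,"spin":0},{"dx":-8,"dy":0,"dz":-10.7,"spin":0}]' 80
python3 - <<'E'
from h import *
c=cam('wrist');cv2.imwrite('pics/e1.png',c['frame']);c=cam('side');crop(c,'e2.png',200,130,220,180,3.5);c=cam('scene');crop(c,'e3.png',180,100,260,200,3)
print(T().round(3))
E
```

```text
time: 7.02
tool_pos: [410.9, -117.7, 83.3]
tcp_rot: [-0.438, 1.57, -0.287]
contact_force: [0.4, -0.4, -0.1]
grip_width: 73.9
[[ 1.00000e-03 -1.52000e-01  9.88000e-01  4.12112e+02]
 [-1.00000e-03  9.88000e-01  1.52000e-01 -1.17715e+02]
 [-1.00000e+00 -1.00000e-03  1.00000e-03  8.31430e+01]
 [ 0.00000e+00  0.00000e+00  0.00000e+00  1.00000e+00]]
```

View pics/e1.png

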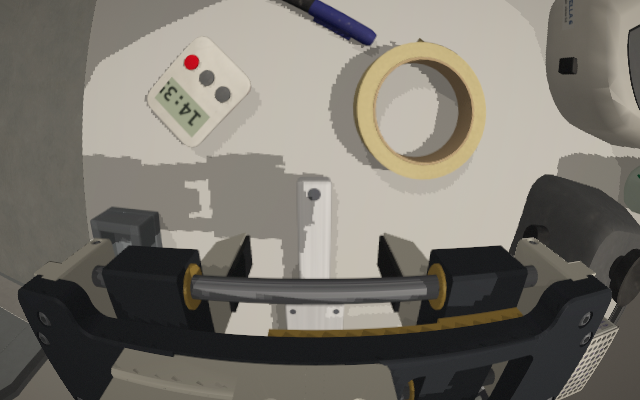

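View pics/e2.png

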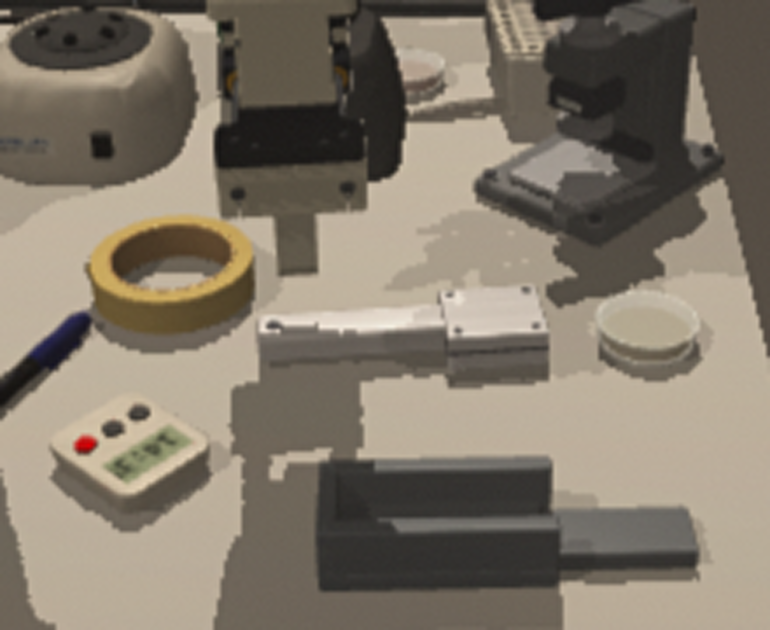

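View pics/e3.png

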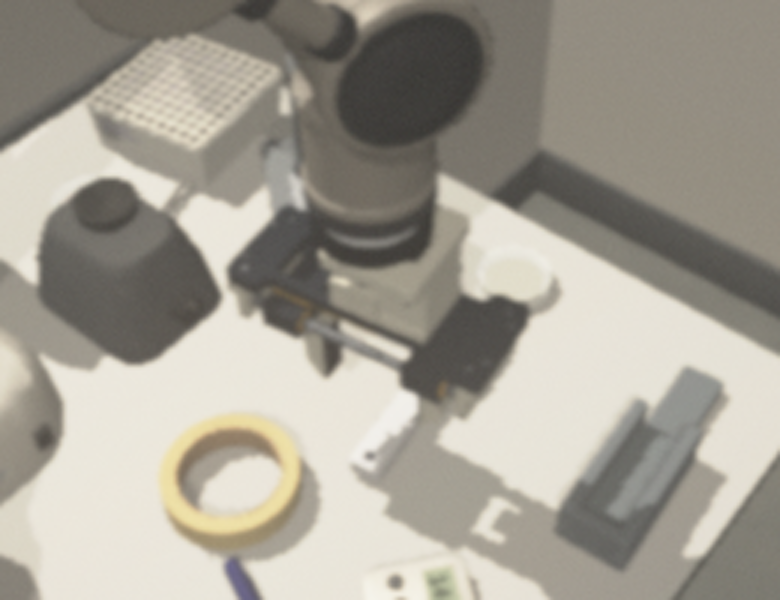

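Run:
```python
from h import *
c=cam('wrist')
cv2.imwrite('pics/f1.png',cv2.resize(c['frame'][165:340,265:365],None,fx=4,fy=3.4,interpolation=2))
for p,z in(((314.5,194),23),((299,183),23),((331,183),23),((302,270),23),((330,270),23),((293,311),24),((336,311),24)):print(p,at(c,p,z).round(1))
```

```text
(314.5, 194) [ 397.5 -119.5   23. ]
(299, 183) [ 391. -132.   23.]
(331, 183) [ 387.4 -108.8   23. ]
(302, 270) [ 463.2 -119.7   23. ]
(330, 270) [459.8 -97.1  23. ]
(293, 311) [ 506.5 -121.9   24. ]
(336, 311) [500.8 -84.4  24. ]
```

View pics/f1.png

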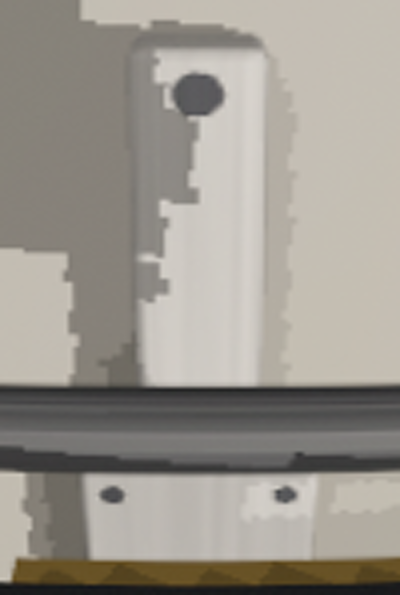

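```bash
python3 -m crank '[{"dx":1,"dy":0.04,"dz":0,"spin":0},{"dx":3,"dy":0.04,"dz":0,"spin":0},{"dx":5,"dy":0.04,"dz":0,"spin":0},{"dx":6.5,"dy":0.04,"dz":0,"spin":0},{"dx":7.5,"dy":0.04,"dz":0,"spin":0},{"dx":7.9,"dy":0.04,"dz":0,"spin":0},{"dx":7.9,"dy":0.04,"dz":0,"spin":0}]' 60 && python3 -m crank '[{"dx":0,"dy":0,"dz":0,"spin":0},{"dx":0,"dy":0,"dz":0,"spin":0},{"dx":0,"dy":0,"dz":0,"spin":0},{"dx":0,"dy":0,"dz":0,"spin":0},{"dx":0,"dy":0,"dz":0,"spin":0},{"dx":0,"dy":0,"dz":0,"spin":0},{"dx":0,"dy":0,"dz":0,"spin":0},{"dx":0,"dy":0,"dz":0,"spin":0}]' 0
```

```text
time: 7.8
tool_pos: [410.8, -116.8, 3.1]
tcp_rot: [2.506, 1.569, 2.658]
contact_force: [-0.5, -0.2, -0.2]
grip_width: 55.3
time: 8.47
tool_pos: [411.0, -117.3, 4.2]
tcp_rot: [-0.587, 1.57, -0.435]
contact_force: [-0.2, -0.4, 1.1]
grip_width: 25.8
```

```bash
python3 -m crank '[{"dx":-0.3,"dy":0,"dz":0,"spin":0},{"dx":-1,"dy":0,"dz":0,"spin":0},{"dx":-2,"dy":0,"dz":0,"spin":0},{"dx":-3,"dy":0,"dz":0,"spin":0},{"dx":-4.5,"dy":0,"dz":0,"spin":0},{"dx":-6,"dy":0,"dz":0,"spin":0},{"dx":-6,"dy":0,"dz":0,"spin":0},{"dx":-6,"dy":0,"dz":0,"spin":0}]'
python3 - <<'E'
from h import *
c=cam('side');crop(c,'g2.png',200,80,220,180,3.5)
import cv2
# press model overlay
d=cv2.imread('pics/side0.png');s=cv2.imread('pics/scene0.png')
cs=cam('scene')
def ov(c,img,x0,y0,yaw):
    R=np.array([[np.cos(yaw),-np.sin(yaw)],[np.sin(yaw),np.cos(yaw)]])
    img=cv2.resize(img,None,fx=6,fy=6,interpolation=2)
    def pl(pts,z,col):
        q=np.array([ (proj(c,np.append(R@p+[x0,y0],z))+.5)*6-.5 for p in pts]).astype(int);cv2.polylines(img,[q],False,col,1)
    pl([(60,56),(-54,56),(-54,-56),(60,-56)],14,(0,0,255))
    pl([(40,35),(-40,35),(-40,-35),(40,-35)],20,(0,255,0))
    b=.35
    B=np.array([[np.cos(b),np.sin(b)],[-np.sin(b),np.cos(b)]])
    pl([B@p for p in [(42,8),(-42,8),(-42,-8),(42,-8),(42,8)]],162,(255,0,0))
    return img
i=ov(c,d,586.5,85,.88);cv2.imwrite('pics/g3.png',i[110*6:200*6,325*6:425*6])
i=ov(cs,s,586.5,85,.88);cv2.imwrite('pics/g4.png',i[85*6:195*6,250*6:340*6])
E
```

```text
time: 9.13
tool_pos: [410.9, -117.2, 64.5]
tcp_rot: [-0.61, 1.569, -0.458]
contact_force: [0.2, 0.3, -1.9]
grip_width: 25.8
```

View pics/g2.png

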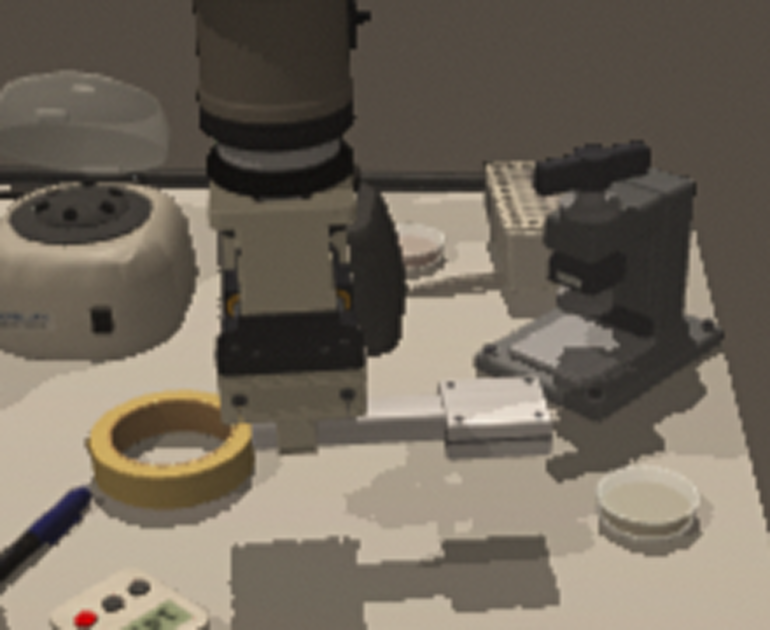

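View pics/g3.png

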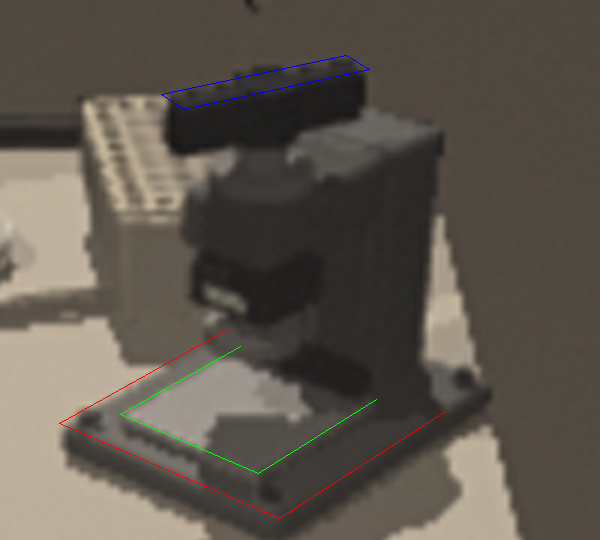

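View pics/g4.png

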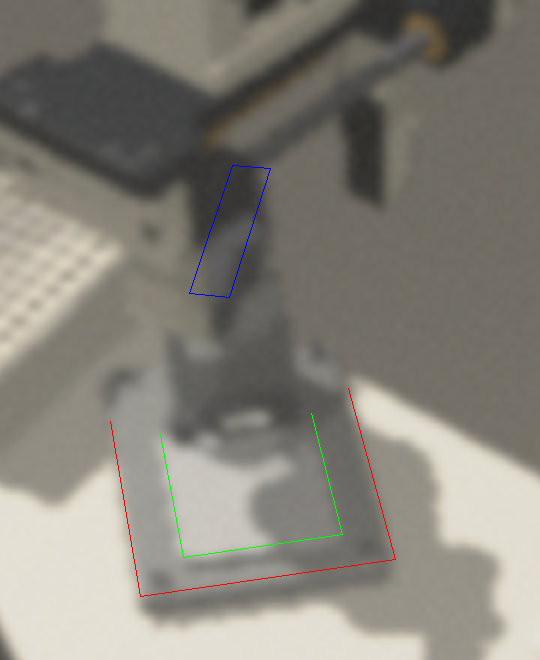

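Run:
```python
from h import *
M=np.array([[0,1,0,525],[0,0,-1,0],[-1,0,0,226.7],[0,0,0,1.]])
c=capture('wrist');c['n']='wrist';c['f']=200/np.tan(np.radians(c['vfov']/2));c['c2w']=M@c['mount']
for p in((205,121),(170,105),(252,97),(255,60)):
  print(p,[at(c,p,z).round(0)[:2].tolist() for z in(20,50,90)])
d=cam('side')
for p in((293,180),(314,175),(272,175)): print(p,at(d,p,0).round(0))
```

```text
(205, 121) [[392.0, 64.0], [403.0, 65.0], [418.0, 67.0]]
(170, 105) [[345.0, 87.0], [360.0, 87.0], [380.0, 86.0]]
(252, 97) [[452.0, 90.0], [458.0, 89.0], [466.0, 88.0]]
(255, 60) [[456.0, 134.0], [462.0, 130.0], [469.0, 124.0]]
(293, 180) [404. 100.   0.]
(314, 175) [455. 129.   0.]
(272, 175) [346. 124.   0.]
```

Run:
```python
from h import *
d=cam('side')
for z in(0,40,60,80,90,100,120): print(z,proj(d,(405,130,z)).round(1),proj(d,(405,88,z)).round(1),proj(d,(455,90,z)).round(1))
crop(d,'k1.png',240,100,110,100,6)
print(cv2.imwrite('pics/k2.png',cv2.resize(cv2.imread('pics/side0.png')[110:190,260:330],None,fx=8,fy=7,interpolation=2)))
print(cv2.imwrite('pics/k3.png',cv2.resize(cv2.imread('pics/scene0.png')[140:230,180:270],None,fx=6,fy=6,interpolation=2)))
```

```text
0 [294.8 174.4] [293.  182.4] [313.  182.4]
40 [294.2 160.6] [292.4 168.3] [312.7 168.3]
60 [293.9 153.5] [292.1 161. ] [312.6 161. ]
80 [293.6 146.3] [291.7 153.6] [312.5 153.6]
90 [293.4 142.6] [291.6 149.9] [312.4 149.9]
100 [293.3 138.9] [291.4 146.1] [312.3 146.1]
120 [292.9 131.4] [291.  138.4] [312.2 138.3]
True
True
```

View pics/k2.png

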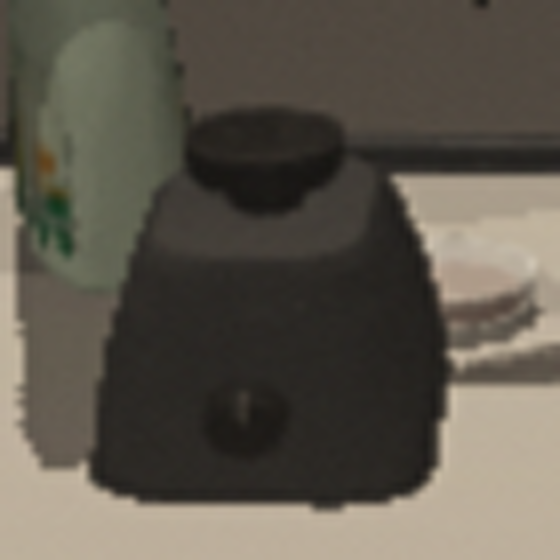

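View pics/k3.png

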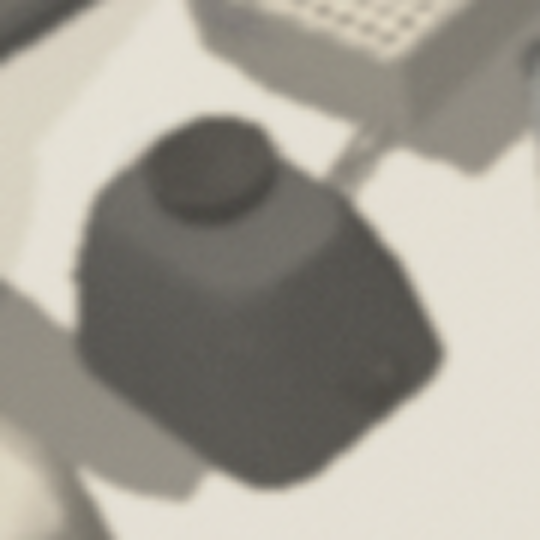

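```bash
python3 -m crank '[{"dx":0,"dy":0.4,"dz":0.5,"spin":-0.08},{"dx":0,"dy":0.8,"dz":1.2,"spin":-0.18},{"dx":0,"dy":1.2,"dz":1.9,"spin":-0.29},{"dx":0,"dy":1.6,"dz":2.6,"spin":-0.40},{"dx":0,"dy":2,"dz":3.2,"spin":-0.51},{"dx":0,"dy":2.3,"dz":3.64,"spin":-0.62},{"dx":0,"dy":2.3,"dz":3.64,"spin":-0.70},{"dx":0,"dy":2.3,"dz":3.64,"spin":-0.728},{"dx":0,"dy":2.3,"dz":3.64,"spin":-0.728},{"dx":0,"dy":2.3,"dz":3.64,"spin":-0.728}]'
python3 - <<'E'
from h import *
print(T().round(3))
c=cam('side');crop(c,'l1.png',260,80,160,130,5);c=cam('scene');crop(c,'l2.png',180,100,200,140,4)
c=cam('wrist');cv2.imwrite('pics/l3.png',c['frame'])
E
```

```text
time: 10.22
tool_pos: [443.0, -88.8, 63.6]
tcp_rot: [1.944, 1.57, 2.823]
contact_force: [0.1, -0.1, -1.0]
grip_width: 25.9
[[-1.00000e-03 -7.70000e-01  6.38000e-01  4.42957e+02]
 [ 0.00000e+00  6.38000e-01  7.70000e-01 -8.87550e+01]
 [-1.00000e+00  1.00000e-03 -0.00000e+00  6.35630e+01]
 [ 0.00000e+00  0.00000e+00  0.00000e+00  1.00000e+00]]
```

View pics/l1.png

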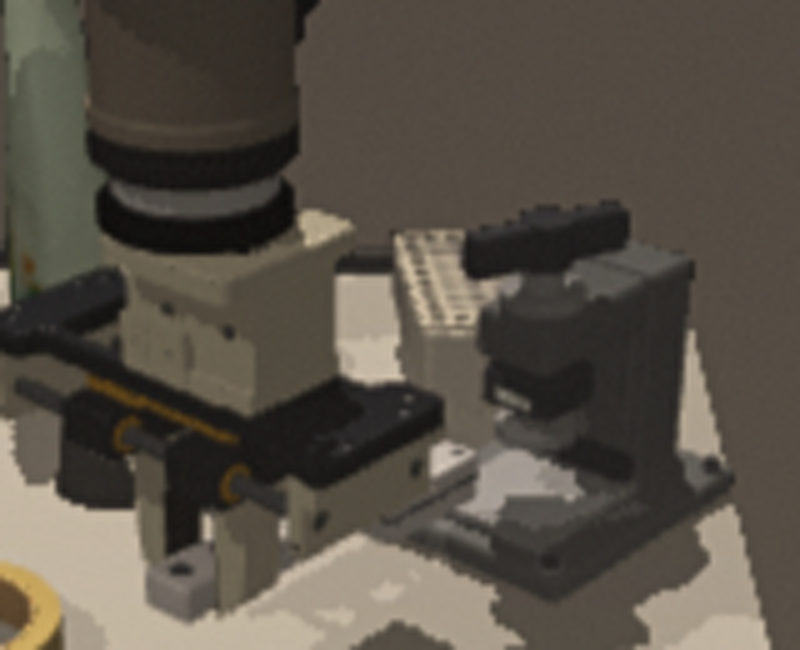

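View pics/l2.png

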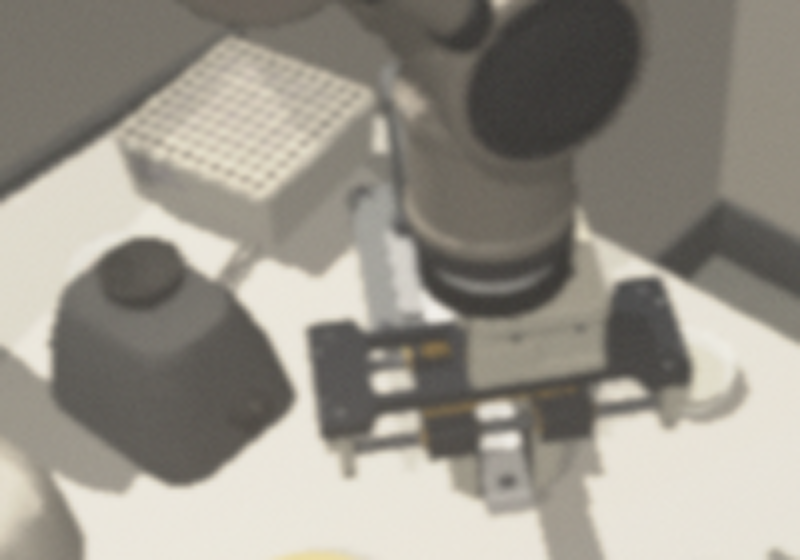

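View pics/l3.png

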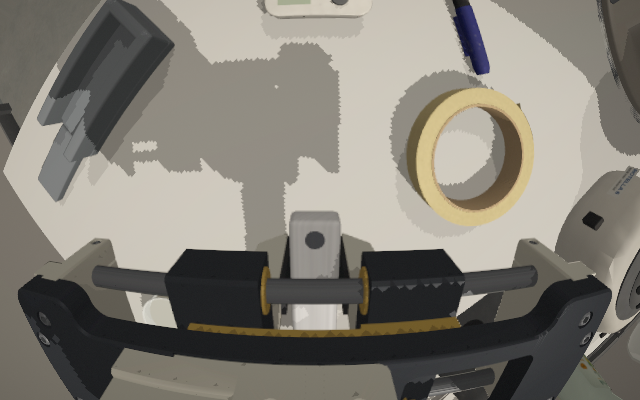

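```bash
python3 -m crank '[{"dx":1,"dy":0,"dz":0,"spin":0},{"dx":2.5,"dy":0,"dz":0,"spin":0},{"dx":3.4,"dy":0,"dz":0,"spin":0},{"dx":3.68,"dy":0,"dz":0,"spin":0},{"dx":3.68,"dy":0,"dz":0,"spin":0},{"dx":3.68,"dy":0,"dz":2,"spin":0},{"dx":3.68,"dy":0,"dz":3.5,"spin":0},{"dx":3.68,"dy":0,"dz":4.5,"spin":0},{"dx":3.68,"dy":0,"dz":5,"spin":0},{"dx":3.68,"dy":0,"dz":5,"spin":0}]'
python3 - <<'E'
from h import *
M=T();print(M.round(3)[:3,3])
c=cam('wrist');crop(c,'m3.png',265,190,100,150,4)
for p in((314.5,240),): print((np.linalg.inv(M)@np.append(at(c,p,M[2,3]+18.8),1)).round(1))
c=cam('side');crop(c,'m1.png',300,110,120,100,6);c=cam('scene');crop(c,'m2.png',240,120,100,90,6)
E
```

```text
time: 11.2
tool_pos: [475.7, -49.7, 27.5]
tcp_rot: [-1.098, 1.57, -0.217]
contact_force: [-0.8, 0.6, -2.3]
grip_width: 25.5
[475.661 -49.737  27.532]
[-18.8   0.  -14.6   1. ]
```

View pics/m1.png

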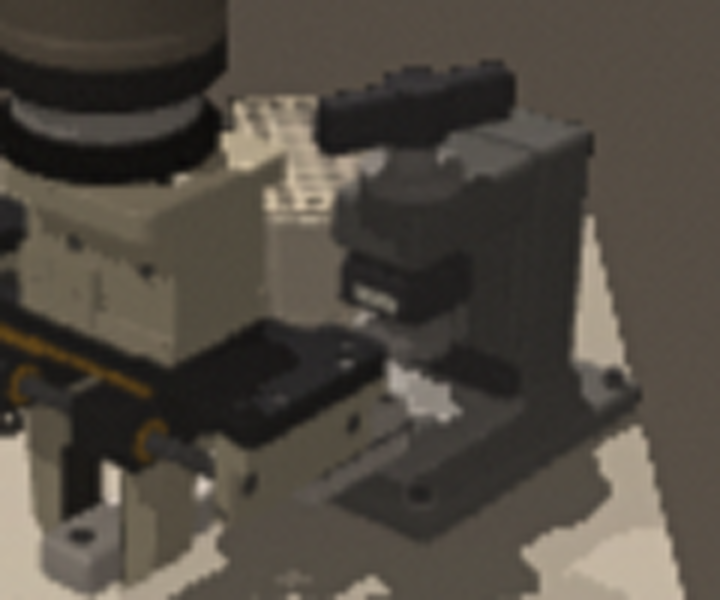

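View pics/m2.png

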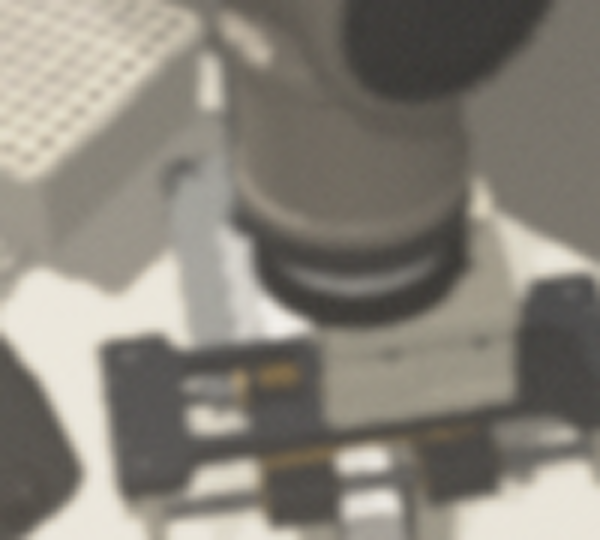

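View pics/m3.png

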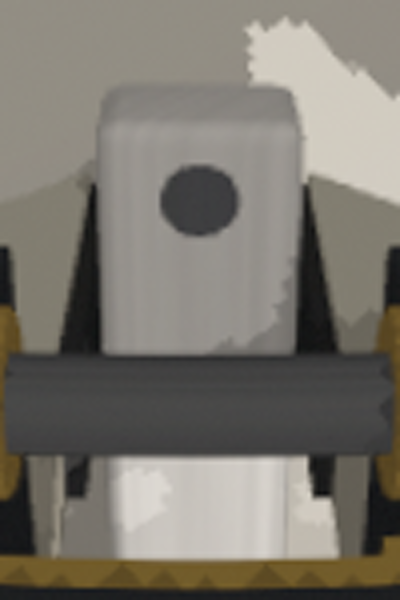

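```bash
python3 -m crank '[{"dx":0.05,"dy":0,"dz":0.5,"spin":0},{"dx":0.05,"dy":0,"dz":1.5,"spin":0},{"dx":0.05,"dy":0,"dz":2.5,"spin":0},{"dx":0.05,"dy":0,"dz":3.5,"spin":0},{"dx":0.05,"dy":0,"dz":4.5,"spin":0},{"dx":0.05,"dy":0,"dz":5.2,"spin":0},{"dx":0.05,"dy":0,"dz":5.6,"spin":0},{"dx":0.05,"dy":0,"dz":5.8,"spin":0},{"dx":0.05,"dy":0,"dz":5.9,"spin":0},{"dx":0.05,"dy":0,"dz":5.9,"spin":0}]'
python3 -m crank '[{"dx":0,"dy":0,"dz":0.1,"spin":0},{"dx":0,"dy":0,"dz":0.2,"spin":0},{"dx":0,"dy":0,"dz":0.2,"spin":0}]'
python3 -m crank '[{"dx":0,"dy":0,"dz":0.1,"spin":0},{"dx":0,"dy":0,"dz":0.1,"spin":0},{"dx":0,"dy":0,"dz":0.1,"spin":0}]'
```

```text
time: 12.18
tool_pos: [512.6, -4.8, 26.7]
tcp_rot: [2.57, 1.571, -2.833]
contact_force: [0.1, 0.4, -1.2]
grip_width: 25.5
time: 12.43
tool_pos: [513.9, -3.4, 26.8]
tcp_rot: [-0.842, 1.571, 0.038]
contact_force: [0.5, -0.2, -1.7]
grip_width: 26.0
time: 12.68
tool_pos: [514.6, -2.5, 26.8]
tcp_rot: [-0.981, 1.571, -0.101]
contact_force: [-0.8, 0.2, -1.9]
grip_width: 25.9
```

```bash
python3 -m crank '[{"dx":0,"dy":0,"dz":0.07,"spin":0},{"dx":0,"dy":0,"dz":0.07,"spin":0},{"dx":0,"dy":0,"dz":0.07,"spin":0}]'
python3 -m crank '[{"dx":0,"dy":0,"dz":0.07,"spin":0},{"dx":0,"dy":0,"dz":0.07,"spin":0},{"dx":0,"dy":0,"dz":0.07,"spin":0}]'
python3 - <<'E'
from h import *
M=T();print(M.round(3)[:3,3])
c=cam('side');crop(c,'n1.png',300,110,120,100,6)
E
```

```text
time: 12.93
tool_pos: [514.7, -2.2, 26.7]
tcp_rot: [2.766, 1.57, -2.637]
contact_force: [-1.7, -3.1, -2.5]
grip_width: 25.4
time: 13.18
tool_pos: [514.7, -2.1, 26.6]
tcp_rot: [2.742, 1.569, -2.66]
contact_force: [-2.9, -5.4, -0.4]
grip_width: 25.7
[514.68   -2.126  26.556]
```

View pics/n1.png

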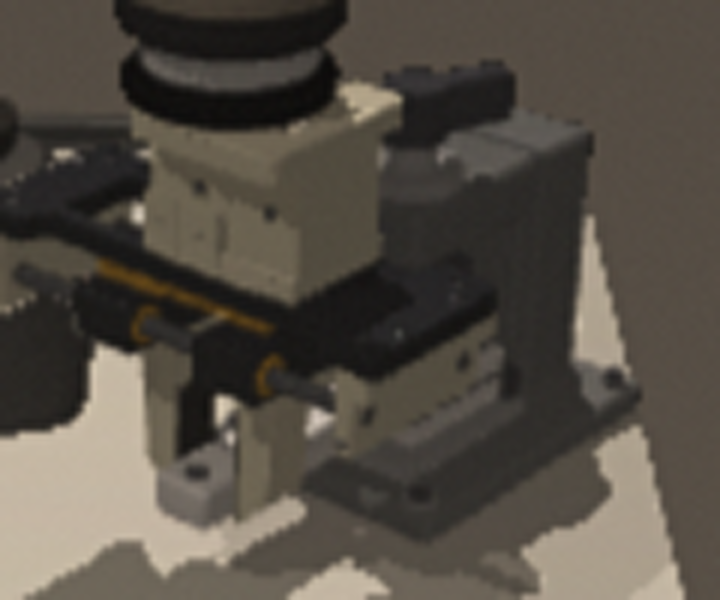

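```bash
python3 -m crank '[{"dx":0,"dy":0,"dz":-0.2,"spin":0},{"dx":0,"dy":0,"dz":-0.4,"spin":0},{"dx":0.1,"dy":0,"dz":-0.4,"spin":0},{"dx":0.2,"dy":0,"dz":-0.4,"spin":0},{"dx":0.24,"dy":0,"dz":-0.4,"spin":0},{"dx":0.24,"dy":0,"dz":-0.4,"spin":0},{"dx":0.24,"dy":0,"dz":-0.4,"spin":0}]'
python3 -m crank '[{"dx":0.05,"dy":0,"dz":0,"spin":0},{"dx":0.05,"dy":0,"dz":0,"spin":0},{"dx":0.05,"dy":0,"dz":0,"spin":0}]'
```

```text
time: 13.82
tool_pos: [513.1, -4.5, 24.5]
tcp_rot: [-0.938, 1.57, -0.058]
contact_force: [-1.2, -1.1, -0.2]
grip_width: 25.7
time: 14.07
tool_pos: [513.0, -4.5, 24.0]
tcp_rot: [-0.948, 1.57, -0.068]
contact_force: [-0.7, -1.1, 2.5]
grip_width: 25.9
```

```bash
python3 -m crank '[{"dx":0.04,"dy":0,"dz":0,"spin":0},{"dx":0.04,"dy":0,"dz":0,"spin":0},{"dx":0.04,"dy":0,"dz":0,"spin":0}]'
python3 - <<'E'
from h import *
o=sensors.get_obs();print(o['contact_force'],o['moment'])
c=cam('side');crop(c,'o1.png',300,110,120,100,6)
c=cam('scene');crop(c,'o2.png',240,120,100,90,6)
E
```

```text
time: 14.32
tool_pos: [513.0, -4.6, 23.6]
tcp_rot: [-1.078, 1.57, -0.198]
contact_force: [-1.5, -2.2, 4.2]
grip_width: 25.8
[-1.50806893 -2.2117127   4.18194139] [0.17838738 0.12658167 0.04677661]
```

View pics/o1.png

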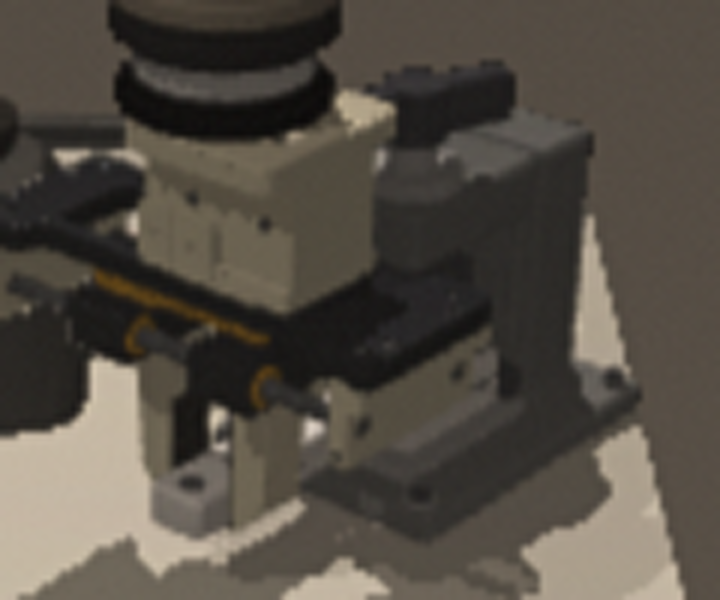

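```bash
python3 -m crank '[{"dx":0,"dy":0,"dz":0,"spin":0},{"dx":0,"dy":0,"dz":0,"spin":0},{"dx":0,"dy":0,"dz":0,"spin":0},{"dx":0,"dy":0,"dz":0,"spin":0},{"dx":-0.5,"dy":0,"dz":0,"spin":0},{"dx":-1.5,"dy":0,"dz":0,"spin":0},{"dx":-3,"dy":0,"dz":0,"spin":0},{"dx":-6,"dy":0,"dz":-1,"spin":0},{"dx":-9,"dy":0,"dz":-3,"spin":0},{"dx":-12,"dy":0,"dz":-6,"spin":0},{"dx":-15,"dy":0,"dz":-8,"spin":0},{"dx":-18,"dy":0,"dz":-10,"spin":0},{"dx":-20,"dy":0,"dz":-10,"spin":0},{"dx":-20,"dy":0,"dz":-10,"spin":0}]' 60
python3 - <<'E'
from h import *
c=cam('side');crop(c,'p1.png',290,110,130,100,6)
c=cam('scene');crop(c,'p2.png',230,90,110,120,5)
E
```

```text
time: 15.58
tool_pos: [450.7, -83.1, 228.8]
tcp_rot: [-1.231, 1.561, -0.352]
contact_force: [0.1, -0.2, 0.0]
grip_width: 55.0
```

View pics/p1.png

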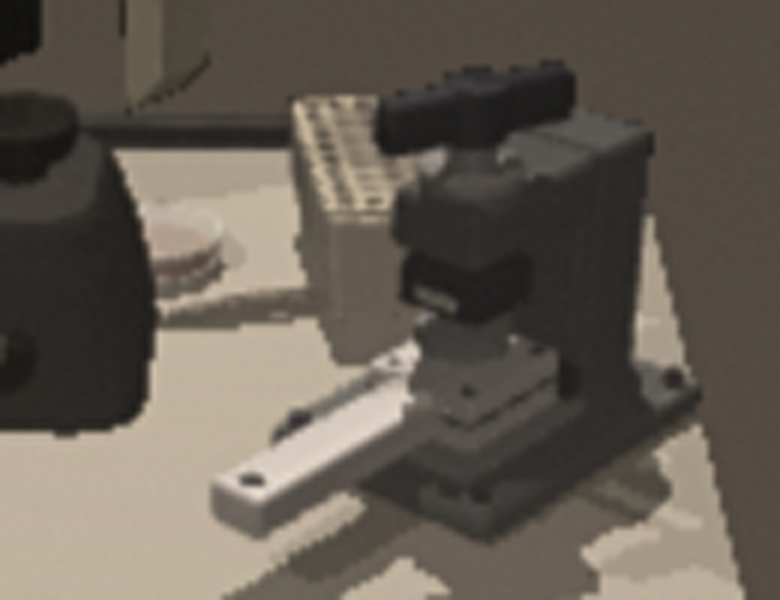

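View pics/p2.png

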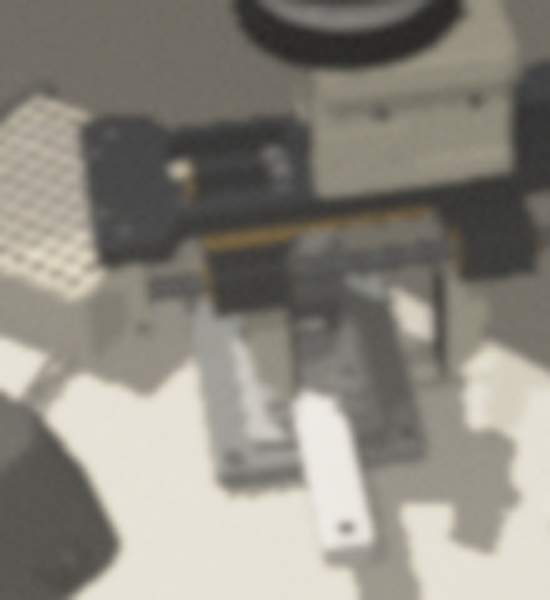

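```bash
python3 -m crank '[{"dx":0,"dy":0,"dz":0,"spin":0.1},{"dx":0,"dy":-1,"dz":1,"spin":0.22},{"dx":0,"dy":-2,"dz":2,"spin":0.34},{"dx":0,"dy":-3,"dz":3,"spin":0.46},{"dx":0,"dy":-3.8,"dz":3.1,"spin":0.58},{"dx":0,"dy":-3.8,"dz":3.1,"spin":0.7},{"dx":0,"dy":-3.8,"dz":3.1,"spin":0.82},{"dx":0,"dy":-3.8,"dz":3.1,"spin":0.94},{"dx":0,"dy":-3.8,"dz":3.1,"spin":1.06},{"dx":0,"dy":-3.8,"dz":3.1,"spin":1.18},{"dx":0,"dy":-3.8,"dz":3.1,"spin":1.3},{"dx":0,"dy":-3.8,"dz":3.1,"spin":1.42},{"dx":0,"dy":-3.8,"dz":3.1,"spin":1.54},{"dx":0,"dy":-3.8,"dz":3.1,"spin":1.66},{"dx":0,"dy":-3.8,"dz":3.1,"spin":1.78},{"dx":0,"dy":-3.8,"dz":3.1,"spin":1.9},{"dx":0,"dy":-3.8,"dz":3.1,"spin":2.0},{"dx":0,"dy":-3.8,"dz":3.1,"spin":2.1},{"dx":0,"dy":-3.8,"dz":3.1,"spin":2.1},{"dx":0,"dy":-3.8,"dz":3.1,"spin":2.1}]'
python3 - <<'E'
from h import *
print(T().round(3))
c=cam('wrist');cv2.imwrite('pics/q1.png',c['frame'])
E
```

```text
time: 17.35
tool_pos: [497.8, -81.3, 222.3]
tcp_rot: [-2.268, 1.568, 2.799]
contact_force: [-0.4, -0.1, -0.2]
grip_width: 55.3
[[-2.00000e-03  9.38000e-01  3.47000e-01  4.97799e+02]
 [ 1.00000e-03  3.47000e-01 -9.38000e-01 -8.13460e+01]
 [-1.00000e+00 -2.00000e-03 -1.00000e-03  2.22280e+02]
 [ 0.00000e+00  0.00000e+00  0.00000e+00  1.00000e+00]]
```

View pics/q1.png

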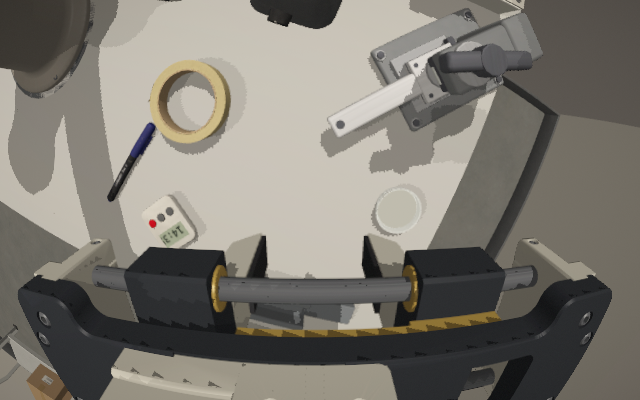

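Run:
```python
from h import *
c=cam('wrist');crop(c,'r1.png',360,0,190,140,4)
print(at(c,(490,61),165))
```

```text
[581.37762592  80.5091068  165.        ]
```

View pics/r1.png

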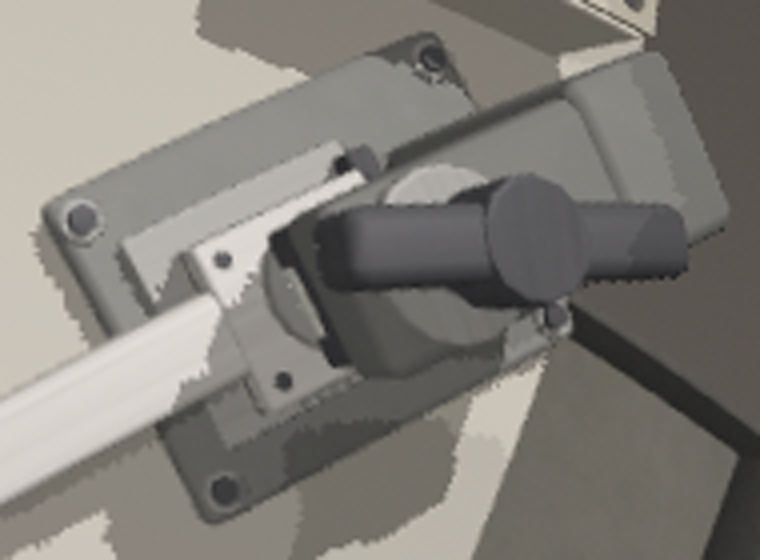

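Run:
```python
from h import *
c=cam('wrist')
A=lambda x,y,z:at(c,(360+(x+.5)/4-.5,(y+.5)/4-.5),z)[:2]
a1,a2=A(122,240,20),A(235,450,20);p1,p2=A(190,250,44),A(270,412,44);r1,r2=A(223,260,44),A(283,380,44)
b=[A(82,219,14),A(224,490,14),A(432,57,14)]
for n,u,v in(('anv',a1,a2),('pad',p1,p2),('riv',r1,r2),('bolt',b[0],b[1])):
  w=v-u;print(n,u.round(1),v.round(1),'mid',((u+v)/2).round(1),'len',np.hypot(*w).round(1),'yaw',np.arctan2(w[0],-w[1]).round(3))
w=b[2]-b[0];print('boltside yaw',np.arctan2(w[1],w[0]),b[2])
e=np.array([np.cos(.88),np.sin(.88)])
print('pad ctr from edge',(p1+p2)/2+30*e,'riv',(r1+r2)/2+23.1*e,'axis from anv',(a1+a2)/2+40*e)
h=at(c,(340,125),43)[:2];m=(r1+r2)/2-h;print('hole',h,'yaw',np.arctan2(m[1],m[0]),np.hypot(*m))
# lateral offset
n=np.array([-e[1],e[0]]);print('lat pad-riv vs anvil',((p1+p2)/2-(a1+a2)/2)@n,((r1+r2)/2-(a1+a2)/2)@n,((b[0]+b[1])/2-(a1+a2)/2)@n,'x',((p1+p2)/2-(a1+a2)/2)@e)
q1,q2=A(340,240,162),A(686,240,162);print('bar',q1,q2,(q1+q2)/2,np.arctan2(*(q2-q1)[::-1]),'hub',A(536,238,165),A(536,238,162))
```

```text
anv [534.   77.1] [589.2  32.4] mid [561.6  54.7] len 71.0 yaw 0.891
pad [548.4  77.1] [586.9  44.3] mid [567.6  60.7] len 50.6 yaw 0.863
riv [558.2  78.6] [587.   54.4] mid [572.6  66.5] len 37.7 yaw 0.871
bolt [521.6  79.5] [592.6  20.2] mid [557.1  49.9] len 92.5 yaw 0.876
boltside yaw 0.8795967187065399 [608.14212399 184.07880109]
pad ctr from edge [586.76253666  83.82164552] riv [587.34218089  84.29816486] axis from anv [587.05268637  85.57232393]
hole [504.56566151 -17.13489929] yaw 0.8876896510332489 107.82274798309321
lat pad-riv vs anvil -0.8918170944237374 -1.0349565921795056 0.3200525534880958 x 8.465814859226521
bar [547.10605459  63.39347521] [620.80611771 104.78420525] [583.95608615  84.08884023] 0.5117135078331035 hub [584.26199142  83.57555026] [585.84079221  84.79991144]
```

```bash
python3 -m crank '[{"dx":0,"dy":1.5,"dz":-1,"spin":-0.1},{"dx":0,"dy":3.5,"dz":-2.5,"spin":-0.22},{"dx":0,"dy":5.5,"dz":-4,"spin":-0.34},{"dx":0,"dy":7.5,"dz":-5.5,"spin":-0.46},{"dx":0,"dy":9.5,"dz":-7,"spin":-0.58},{"dx":0,"dy":11.5,"dz":-8.5,"spin":-0.7},{"dx":0,"dy":13.5,"dz":-10,"spin":-0.82},{"dx":0,"dy":15,"dz":-11.5,"spin":-0.94},{"dx":0,"dy":16.5,"dz":-12.7,"spin":-1.06},{"dx":0,"dy":16.8,"dz":-13,"spin":-1.18},{"dx":0,"dy":16.8,"dz":-13,"spin":-1.3},{"dx":0,"dy":16.8,"dz":-13,"spin":-1.42},{"dx":0,"dy":16.8,"dz":-13,"spin":-1.54},{"dx":1,"dy":16.8,"dz":-13,"spin":-1.66},{"dx":2,"dy":16.8,"dz":-13,"spin":-1.736},{"dx":2,"dy":16.8,"dz":-13,"spin":-1.736},{"dx":2,"dy":16.8,"dz":-13,"spin":-1.736}]'
python3 - <<'E'
from h import *
print(T().round(3), sensors.get_obs()['joint_positions'].round(2))
c=cam('wrist');cv2.imwrite('pics/s1.png',c['frame'])
E
```

```text
time: 18.92
tool_pos: [610.9, 98.0, 202.9]
tcp_rot: [2.665, 1.569, -3.104]
contact_force: [0.7, 0.6, 0.1]
grip_width: 55.3
[[-2.00000e-03 -4.92000e-01  8.70000e-01  6.10933e+02]
 [-0.00000e+00  8.70000e-01  4.92000e-01  9.79540e+01]
 [-1.00000e+00  1.00000e-03 -1.00000e-03  2.02901e+02]
 [ 0.00000e+00  0.00000e+00  0.00000e+00  1.00000e+00]] [ 0.04  0.53  1.28 -0.    1.33 -2.05]
```

View pics/s1.png

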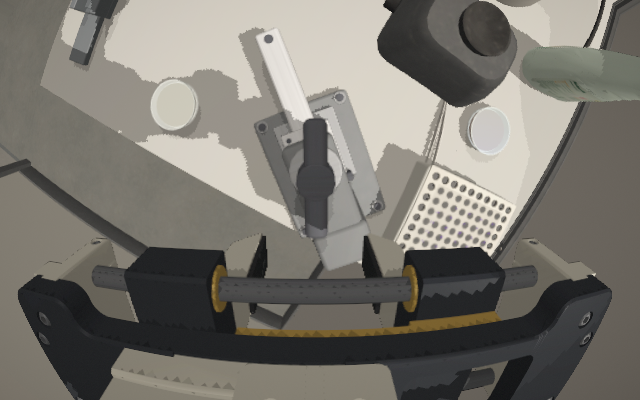

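Run:
```python
from h import *
M=T();c=cam('wrist');crop(c,'s2.png',270,100,90,150,4)
for p in((315,120),(316,237),(316,180)):
  P=at(c,p,162);print(p,P.round(1),(np.linalg.inv(M)@np.append(P,1)).round(1))
```

```text
(315, 120) [550.2  64.1 162. ] [ 41.6   0.6 -69.9   1. ]
(316, 237) [620.8 104.9 162. ] [41.5  1.3 11.6  1. ]
(316, 180) [584.6  84.3 162. ] [ 41.6   1.3 -30.    1. ]
```

View pics/s2.png

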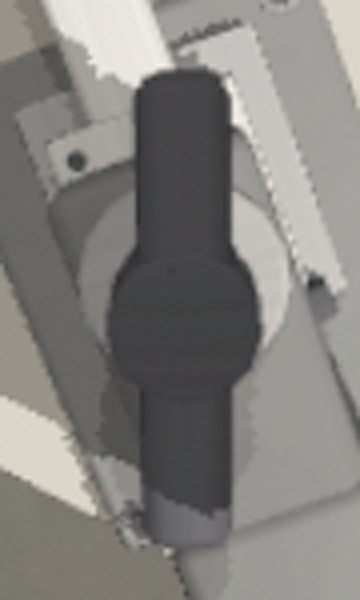

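```bash
python3 -m crank '[{"dx":1,"dy":0.1,"dz":-0.1,"spin":0},{"dx":3,"dy":0.1,"dz":-0.1,"spin":0},{"dx":5,"dy":0.1,"dz":-0.1,"spin":0},{"dx":6.4,"dy":0.1,"dz":-0.1,"spin":0},{"dx":6.9,"dy":0.1,"dz":-0.1,"spin":0},{"dx":6.9,"dy":0.1,"dz":-0.1,"spin":0}]' && python3 -m crank '[{"dx":0,"dy":0,"dz":0,"spin":0},{"dx":0,"dy":0,"dz":0,"spin":0},{"dx":0,"dy":0,"dz":0,"spin":0},{"dx":0,"dy":0,"dz":0,"spin":0},{"dx":0,"dy":0,"dz":0,"spin":0},{"dx":0,"dy":0,"dz":0,"spin":0},{"dx":0,"dy":0,"dz":0,"spin":0}]' 0
python3 - <<'E'
from h import *
print(T().round(3)[:,3], sensors.get_obs()['moment'])
c=cam('side');crop(c,'t1.png',290,80,130,120,5)
E
```

```text
time: 19.52
tool_pos: [609.1, 98.3, 132.9]
tcp_rot: [2.663, 1.568, -3.105]
contact_force: [0.1, 0.6, -0.3]
grip_width: 55.2
time: 20.1
tool_pos: [610.0, 98.5, 134.7]
tcp_rot: [-0.045, 1.57, 0.471]
contact_force: [-0.9, 0.3, 1.9]
grip_width: 15.9
[610.002  98.456 134.73    1.   ] [0.20950903 0.05415872 0.00577434]
```

View pics/t1.png

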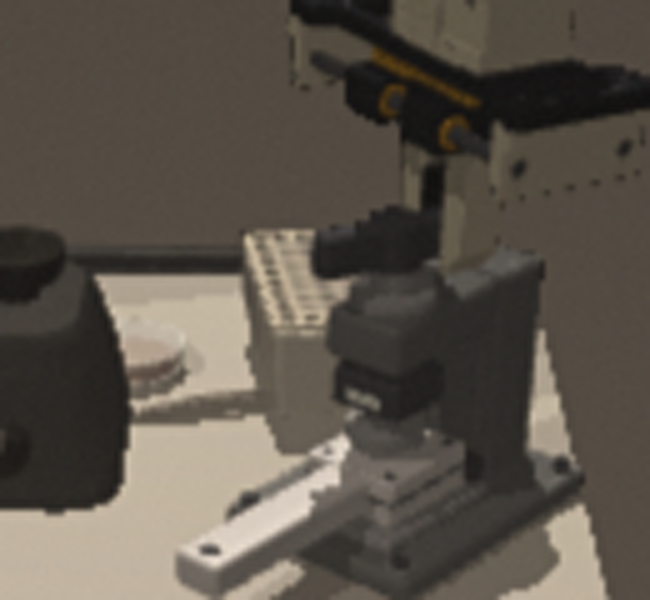

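```bash
python3 -m crank '[{"dx":0,"dy":-0.14,"dz":0,"spin":0.05},{"dx":0,"dy":-0.28,"dz":-0.014,"spin":0.1},{"dx":0,"dy":-0.556,"dz":-0.056,"spin":0.2},{"dx":0,"dy":-0.827,"dz":-0.125,"spin":0.3},{"dx":0,"dy":-1.09,"dz":-0.221,"spin":0.4},{"dx":0,"dy":-1.342,"dz":-0.343,"spin":0.5},{"dx":0,"dy":-1.581,"dz":-0.489,"spin":0.6},{"dx":0,"dy":-1.804,"dz":-0.658,"spin":0.7},{"dx":0,"dy":-1.804,"dz":-0.658,"spin":0.7}]'
python3 - <<'E'
from h import *
o=sensors.get_obs();print(T().round(3)[:,1], o['moment'],o['joint_positions'].round(2))
c=cam('side');crop(c,'u1.png',290,80,130,120,5)
E
```

```text
time: 20.9
tool_pos: [613.3, 78.7, 134.8]
tcp_rot: [-0.431, 1.57, -0.619]
contact_force: [0.5, -0.9, 1.3]
grip_width: 15.6
[ 0.187  0.982 -0.     0.   ] [-0.02025642 -0.13476315 -0.16404777] [ 0.    0.59  1.38 -0.    1.17 -1.38]
```

View pics/u1.png

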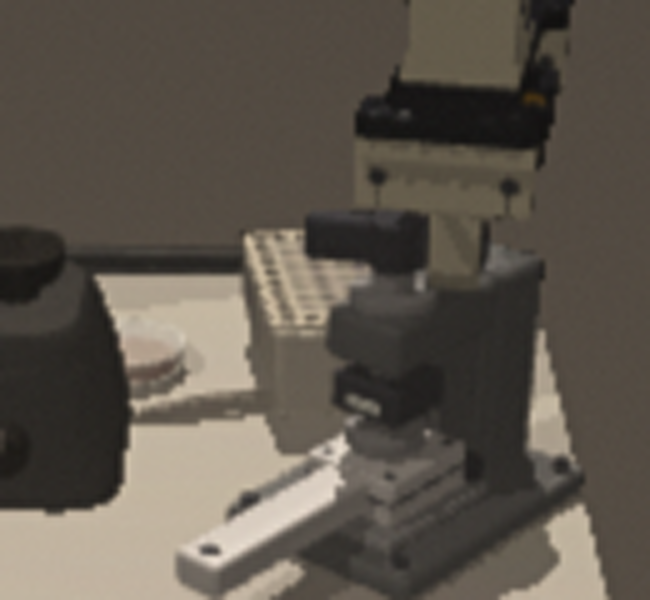

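```bash
python3 -m crank '[{"dx":0,"dy":-0.14,"dz":0,"spin":0.05},{"dx":0,"dy":-0.28,"dz":-0.014,"spin":0.1},{"dx":0,"dy":-0.556,"dz":-0.056,"spin":0.2},{"dx":0,"dy":-0.827,"dz":-0.125,"spin":0.3},{"dx":0,"dy":-1.09,"dz":-0.221,"spin":0.4},{"dx":0,"dy":-1.342,"dz":-0.343,"spin":0.5},{"dx":0,"dy":-1.581,"dz":-0.489,"spin":0.6},{"dx":0,"dy":-1.804,"dz":-0.658,"spin":0.7},{"dx":0,"dy":-1.804,"dz":-0.658,"spin":0.7}]'
python3 - <<'E'
from h import *
o=sensors.get_obs();M=T();print(M.round(3)[:,1], (M[:2,3]-28*M[:2,2]).round(1),o['moment'],o['joint_positions'].round(2))
c=cam('side');crop(c,'v1.png',290,80,130,120,5)
E
```

```text
time: 21.7
tool_pos: [603.2, 61.8, 134.7]
tcp_rot: [-0.553, 1.569, -1.438]
contact_force: [-0.0, -4.1, 2.3]
grip_width: 15.6
[ 0.774  0.634 -0.001  0.   ] [585.5  83.4] [-0.61232477 -0.02238874 -0.05645305] [-0.02  0.57  1.42 -0.    1.15 -0.71]
```

View pics/v1.png

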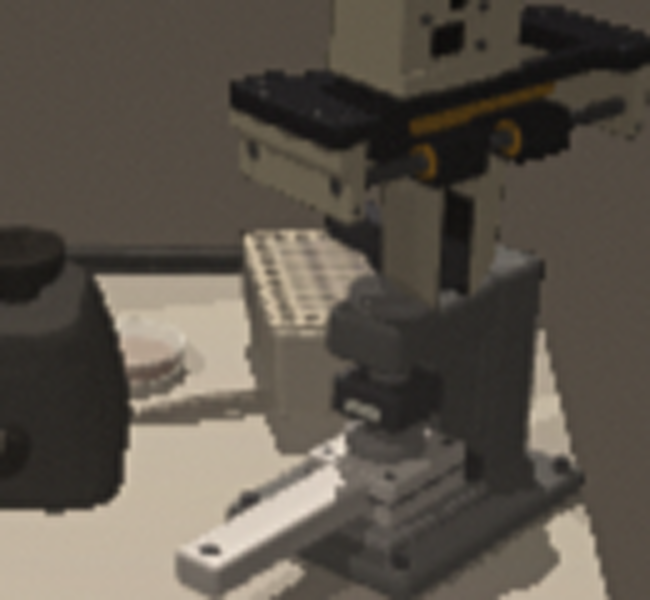

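```bash
python3 -m crank '[{"dx":0,"dy":-0.14,"dz":0,"spin":0.05},{"dx":0,"dy":-0.28,"dz":-0.014,"spin":0.1},{"dx":0,"dy":-0.556,"dz":-0.056,"spin":0.2},{"dx":0,"dy":-0.827,"dz":-0.125,"spin":0.3},{"dx":0,"dy":-1.09,"dz":-0.221,"spin":0.4},{"dx":0,"dy":-1.342,"dz":-0.343,"spin":0.5},{"dx":0,"dy":-1.581,"dz":-0.489,"spin":0.6},{"dx":0,"dy":-1.804,"dz":-0.658,"spin":0.7},{"dx":0,"dy":-1.804,"dz":-0.658,"spin":0.7}]'
python3 - <<'E'
from h import *
o=sensors.get_obs();M=T();print(M.round(3)[:,1], (M[:2,3]-28*M[:2,2]).round(1),o['moment'],o['joint_positions'].round(2))
c=cam('side');crop(c,'w1.png',290,80,130,120,5)
E
```

```text
time: 22.5
tool_pos: [584.5, 55.3, 134.7]
tcp_rot: [-0.395, 1.568, -1.979]
contact_force: [-2.6, -7.7, 2.9]
grip_width: 15.6
[ 1.    -0.012 -0.001  0.   ] [584.9  83.3] [-1.14331133  0.37521663 -0.05495499] [-0.03  0.54  1.48 -0.    1.13 -0.02]
```

View pics/w1.png

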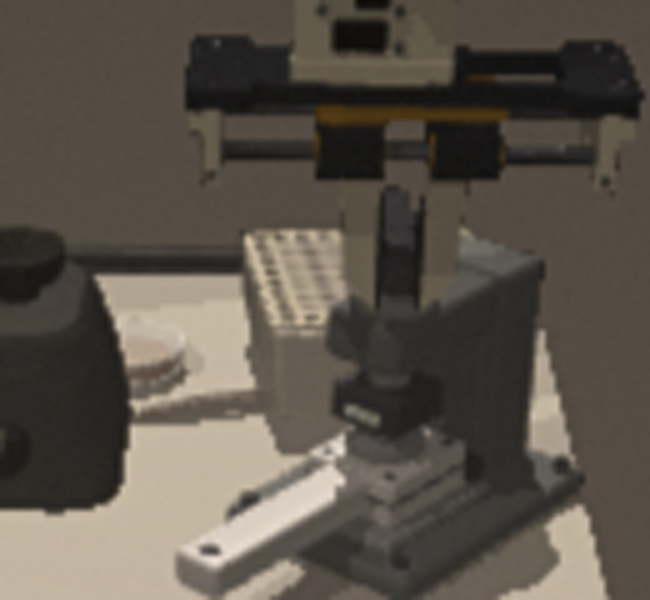

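```bash
python3 -m crank '[{"dx":0,"dy":-0.14,"dz":0.02,"spin":0.05},{"dx":0,"dy":-0.28,"dz":0.04,"spin":0.1},{"dx":0,"dy":-0.56,"dz":0.02,"spin":0.2},{"dx":0,"dy":-0.56,"dz":0.02,"spin":0.2},{"dx":0,"dy":-0.56,"dz":0.02,"spin":0.2}]'
python3 - <<'E'
from h import *
o=sensors.get_obs();M=T();print(M.round(3)[:,1], (M[:2,3]-28*M[:2,2]).round(1),o['moment'],o['joint_positions'].round(2))
c=cam('side');crop(c,'x1.png',330,140,70,60,8)
E
```

```text
time: 22.97
tool_pos: [579.0, 55.9, 134.7]
tcp_rot: [-0.599, 1.569, -2.378]
contact_force: [-3.7, -5.3, 5.1]
grip_width: 15.8
[ 0.979 -0.206 -0.001  0.   ] [584.7  83.3] [-0.77354671  0.59681128 -0.04722334] [-0.03  0.53  1.49 -0.    1.12  0.17]
```

View pics/x1.png

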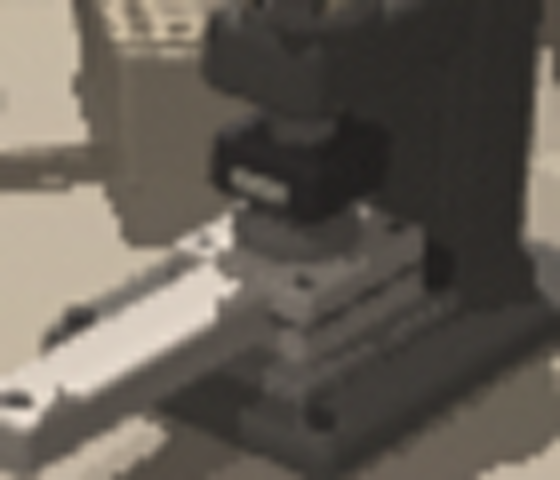

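```bash
python3 -m crank '[{"dx":0,"dy":-0.14,"dz":0.02,"spin":0.05},{"dx":0,"dy":-0.22,"dz":0.02,"spin":0.08},{"dx":0,"dy":-0.22,"dz":0.02,"spin":0.08},{"dx":0,"dy":-0.22,"dz":0.02,"spin":0.08}]'
python3 - <<'E'
from h import *
o=sensors.get_obs();M=T();print(M.round(3)[:,1],o['moment'])
c=cam('side');crop(c,'y1.png',330,140,70,60,8)
E
```

```text
time: 23.35
tool_pos: [576.8, 56.4, 134.7]
tcp_rot: [-0.714, 1.569, -2.572]
contact_force: [-2.5, -4.5, 5.3]
grip_width: 15.5
[ 0.959 -0.283 -0.001  0.   ] [-0.57477733  0.60962067  0.02339609]
```

View pics/y1.png

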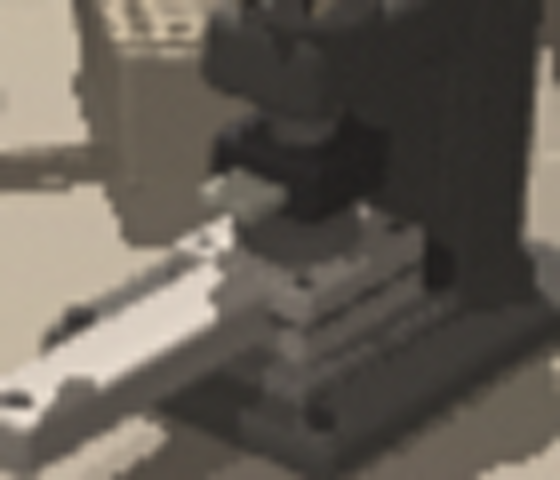

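The tab has popped out. It now sticks out towards about (205,185) in the crop. I'll release the bar and lift straight up.

```bash
python3 -m crank '[{"dx":0,"dy":0,"dz":0,"spin":0},{"dx":0,"dy":0,"dz":0,"spin":0},{"dx":0,"dy":0,"dz":0,"spin":0},{"dx":0,"dy":0,"dz":0,"spin":0},{"dx":-0.5,"dy":0,"dz":0,"spin":0},{"dx":-1.5,"dy":0,"dz":0,"spin":0},{"dx":-3.5,"dy":0,"dz":0,"spin":0},{"dx":-6,"dy":0,"dz":0,"spin":0},{"dx":-9,"dy":0,"dz":0,"spin":0},{"dx":-12,"dy":0,"dz":0,"spin":0},{"dx":-12,"dy":0,"dz":3,"spin":0},{"dx":-12,"dy":0,"dz":6,"spin":0},{"dx":-12,"dy":0,"dz":9,"spin":0},{"dx":-12,"dy":0,"dz":11,"spin":0},{"dx":-12,"dy":0,"dz":12,"spin":0},{"dx":-12,"dy":0,"dz":12,"spin":0}]' 60
python3 - <<'E'
from h import *
print(T().round(3))
c=cam('side');cv2.imwrite('pics/z0.png',c['frame']);crop(c,'z1.png',300,100,120,110,6);c=cam('scene');crop(c,'z2.png',170,90,270,220,3);c=cam('wrist');cv2.imwrite('pics/z3.png',c['frame'])
E
```

```text
time: 24.73
tool_pos: [542.5, -59.9, 255.3]
tcp_rot: [1.443, 1.57, -0.423]
contact_force: [-0.0, 0.1, 0.3]
grip_width: 55.1
[[ 1.00000e-03  9.57000e-01 -2.91000e-01  5.42539e+02]
 [-1.00000e-03 -2.91000e-01 -9.57000e-01 -5.98860e+01]
 [-1.00000e+00  1.00000e-03  0.00000e+00  2.55346e+02]
 [ 0.00000e+00  0.00000e+00  0.00000e+00  1.00000e+00]]
```

View pics/z1.png

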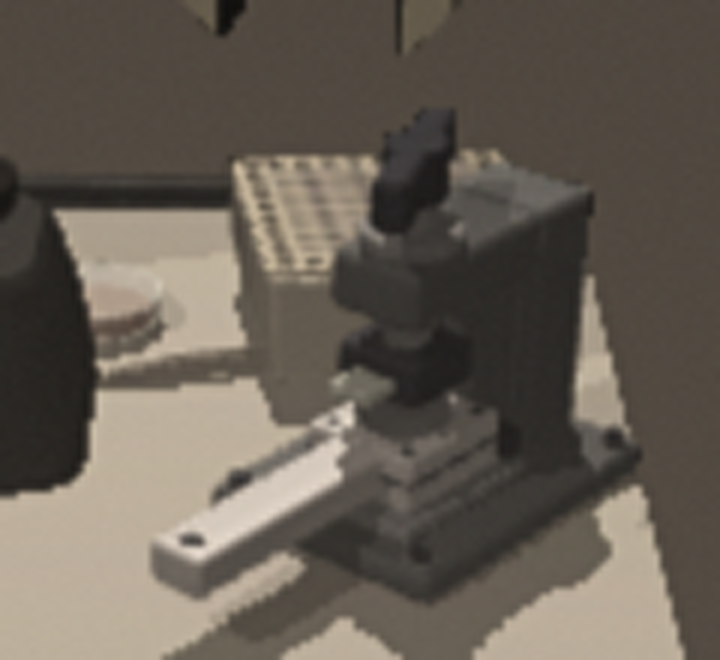

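View pics/z0.png

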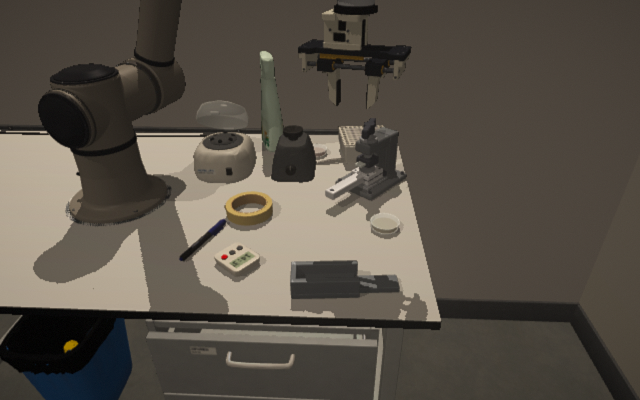

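View pics/z3.png

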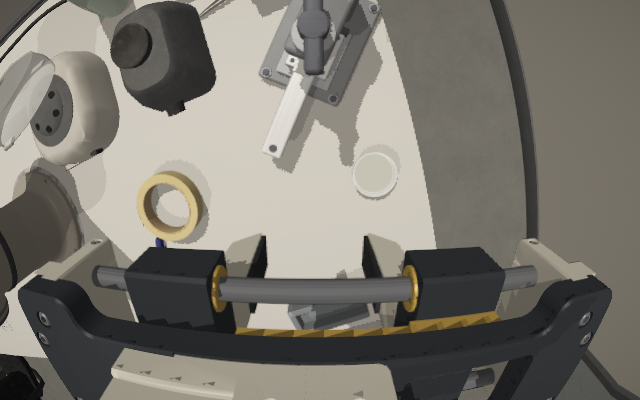

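The tab is out, the carrier is clamped straight, the bystanders haven't moved, and the robot is well clear. Handing in.

Run:
```python
from plant import bot
print(bot.close_job())
```

```text
the job is handed in; nothing more can be done
None
```

The carrier is clamped in the press with the tab popped out, and I handed the job in at about 25 s of the 64 s allowed; hand-in gave no verdict.

**What I did:** I lifted the carrier out by its pad, set it down flat at about (525, -100) mm and let go. I then took it by the handle, touched the pad lightly against the back stop (about 6 N), backed off about 3–4 mm and laid it on the anvil. Keeping hold of one end of the bar throughout, I turned it about 2.4 rad clockwise, to an estimated 2.74 rad. I stopped at the first small step after which the side picture showed the tab out, so it is not overtightened. I didn't need to take the bar afresh.

**Last checks:**
- **Pad position:** measured before clamping, it was about 1 mm off centre sideways and 1 to 1.5 mm towards the front. The front position disagrees slightly with the back-stop reference, which would put it about 0.5–1 mm forward.
- **Carrier direction:** individual yaw readings were 0.86 to 0.89 rad for the carrier and 0.88 to 0.89 rad for the press, so the handle points straight out of the throat.
- **Final pictures:** the tab is still out with the bar released, and the timer, petri dish and other items look unmoved. The gripper was about 120 mm above the bar's grip height and clear of everything.
- **Forces:** the highest I read was about 9 N.

One move command was refused early on because its rows lacked some keys. Nothing moved, and I retyped it.

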